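# Expose a screen: lock the lid open, load the frame, fold the stay and close

## Robot

A 6-joint arm with a two-finger parallel gripper is mounted at the origin on the work surface. World frame = base frame: x ahead of the robot, y to its left, z up, the work surface at z = 0. Lengths are in m, angles in rad, forces in N, time in s.
With the tool pointing down it reaches from about 0.35 to 0.775 m from the base axis. Payload 7.3 kg.
Tool frame: the origin (TCP) lies at the very end of the fingers, on their centre line; the grasp point (between the pads) lies 19 mm behind it; z points along the fingers, x is the direction in which the jaws open and shut, and the axes are right-handed (so a half turn about z gives the same grasp; the last joint's range is limited). The gripper opens to 92 mm and grips with 3 to 60 N. Pads are 19 mm wide; open, the fingers measure 130 mm over their backs; the gripper's body (75 mm by 190 mm) begins 47 mm behind the grasp point.
Start: joints at [1.202, 0.342, 1.524, -0, 1.275, -0.146], TCP at [0.116, 0.512, 0.227] pointing down, gripper open.
Joint ranges: [-2.53, 2.53], [-0.77, 2.02], [0.04, 2.7], [-1, 4.14], [0.28, 2.66], [-3.11, 3.11]. Speed limits (rad/s): [2.57, 2.57, 3.14, 3.14, 3.14, 3.14].

## Interface

Orientations are given as a rotation vector (axis times angle).
In Python, from rig import manip gives the robot as it stands.
- The arm moves only by the tool carry_out, never from a script. Its argument "increments" is a list of rows, each a list of 6 numbers: the shift along the world's x, y, z in m, then the turn, a rotation vector about the world's x, y, z in rad. A call has 1 to 5 rows; each row shifts and turns the pose as measured when the row begins; what a row does not reach is not made up. A row lasts 1/10 s, in which the tool goes at most 50 mm and 8.59 degrees, less where a joint would pass 70% of its speed; a pose out of reach is approached as far as the arm can. A call is refused whole if a number of a shift passes 0.05 or a number of a turn 0.15, either way. A call with a gripper value outside its range is refused whole. "gripper" is the opening, from 0 (shut) to 1 (fully open), set as the call begins (left out, the last holds). The fingers move at their own pace and stop on an object; the grip force is fixed at half the most. Time passes only in rows, so rows that do not move let the fingers close. It gives the time, the measured TCP pose, the force and the opening at its end, in the units of the state.
- manip.get_state(): the state, without advancing time (a new reading comes with each control period).
- manip.grab_frame(name): name is "scene" or "top"; returns a dict with "img" (384x512x3 uint8, red, green, blue), "fx", "fy", "cx", "cy" (pixels), "dist" ([k1, k2, p1, p2, k3] as OpenCV has them; the pictures are not rectified), "R" (3x3) and "t" (3): a world point X has camera coordinates R X + t. Camera axes: x right, y down, z forward; pixel columns grow to the right and rows downward; lengths in m; the calibration is good to about 2 mm. A picture is of the moment at which its call begins. There is no depth.
- manip.hand_in(): hands the job in, once; it reports no verdict.
Trained networks look in a picture, given as the dict that the camera call returned (one of the last four; its "shot" number tells which), for a name from the list of things; names that differ only in an ending like _2 or _b are one class to them, and where a whole thing is asked for, a point or a joint stands for the part that bears it (a point fixed in the world has none). Each returns a list of dicts, best first, with "score" (0 to 1); they miss things now and then, are a little off and sometimes report something else, mostly with a low value. They report only what shows in the picture. A call takes as long as a camera call.
- manip.trace(query, picture): "pixels" (384x512 bool, what is visible of it) and "bbox" ([left, top, right, bottom] in pixels, round what is visible of it).
- manip.mark_of(query, picture): "xy" ([column, row] in pixels: a listed point, or the origin of a listed thing).
The state is a dict: "t": time; "joint_positions": joint angles; "qvel": joint speeds; "effort": joint torques, N m; "tool_pos": TCP position; "orientation": TCP orientation; "force": force on the tool from outside, world axes, zero at the start; "wrist_torque": the same for the moment, N m; "width": finger opening in m.
Only numpy, scipy, OpenCV 4.12 (cv2) and the standard library are available. Lean on these libraries where they do the work, as an engineer would, in place of code of your own. Each camera call takes 0.05 s, during which the arm holds its last target.

## Task

Load the exposure unit: raise its lid by the handle until the folding stay pulls straight and drops into its lock, without straining it so hard that its slotted bracket slips, and let the lid stand on it. Set the small red frame with the green mesh down flat on the glass, square in the middle between the corner marks. Then take the red knob at the stay's knee, ease it up and forward out of its lock and fold the knee to lower the lid fully shut without letting it fall; disturb nothing else on the bench.

Things in the scene. Friction and masses are not known exactly. Their poses are not given: they have to be found in the camera images.
- unit: Exposure unit: grey case 250 (x) x 330 (y) x 83 mm high, fixed to the bench, under a blue lid. Origin under its centre; its front (panel, handle) faces its own -x, z up. The glass, 226 x 306 mm, is 75 mm above the origin, 8 mm below the rim; white corner marks bound its middle 150 (x) x 190 (y) mm. The stay is on the +y side.
- lid (a joint): Lid angle in rad: 0 shut, growing as it opens; hinge axis along the unit's y at x = +122, z = 83 mm. Lid 240 mm deep, 40 thick, 0.7 to 1.0 kg, hollow (27 mm clear over the rim). The stay pulls straight at 1.03 to 1.25 rad, differing from start to start; let down about 5 mm from there it stands locked. Unlocked, lowered a little and let go, it falls and slams.
- handle (a point): Middle of the lid's handle: a steel bar 12 mm thick, 110 mm long along the unit's y, 34 mm in front of the lid's front face (28 mm clear behind it), 274 mm from the hinge axis and 18 mm above it with the lid shut. Moves with the lid; lifting takes 3 to 5 N until the straight stay stops it firmly. Pulled up there with more than about 15 N, it drags the stay's bracket out of place.
- bracket_pivot (a point): Pivot of the stay's lower link, on a bracket screwed in an upright slot on the case's +y side (its setting varies by some 20 mm from start to start); strained by more than about 32 N along the slot, it slips. The knee moves about it on a circle of 94.5 mm in the upright plane of the unit's x and z.
- knob (a point): Middle of the red knob on the stay's knee: a round pin 16 mm thick, 36 mm long along the unit's y, its middle 32 mm out from the case's +y side. Locked, it is up and to the rear of the pivot; drawing it up and forward (unit's -x) with 3 to 5 N through the straight lifts the lid a little and unlocks it. Lid shut, it is some 93 mm in front of the pivot. Forcing it up or down by over 25 N can shift the bracket.
- knee (a joint): Stay's knee angle in rad: 0 when its two 94.5 mm links are in line, -0.28 locked against its stop, about 2.6 to 2.7 folded with the lid shut. A light spring draws it towards the lock; past about 0.5 rad the lid's weight (up to 10 N at the knob) drives it on to fold, so the knob must be held all the way down.
- frame_center (a point): The small red frame with the green mesh, loose, flat: 140 (its x) x 180 (its y) x 25 mm high, bars 20 mm wide, 0.15 to 0.3 kg; a 2 mm mesh closes its underside. The point is its centre, 12.5 mm above the underside. It lies right on the glass with its long side along the unit's y.
- spare_center (a point): Bystander: a bare aluminium frame of the same size with a yellow mesh; its centre, 12.5 mm above its underside.
- tub_blue: Bystander: ink tub with a blue band, 98 mm across, 95 mm high; origin under its centre.
- tub_yellow: Bystander: ink tub with a yellow band, 86 mm across, 80 mm high; origin under its centre.
- jar: Bystander: small amber jar, 68 mm across, 75 mm high; origin under its centre.
- squeegee: Bystander: wooden squeegee lying flat, 93 x 200 x 24 mm; origin under its middle.
- coater: Bystander: aluminium scoop coater, 60 x 202 x 40 mm; origin under its middle.
- tape: Bystander: roll of blue tape lying flat, 100 mm across, 24 mm high; origin under its centre.

How it is judged:
On the way, in this order (a step that is already met when the one before it is completed fails the run):
1. the lid stands open on its locked stay, let go (value of joint knee below -0.2 rad and value of joint lid above 0.9 rad and contact force between the fingers and lid below 0.2 N and velocity of joint lid below 0.05 rad/s), for 0.3 s.
2. the red frame lies flat and square in the middle of the glass, let go, the lid still standing on its locked stay (value of joint knee below -0.2 rad and value of joint lid above 0.9 rad and x of frame_center in the frame of unit between -0.02 and 0.02 m and y of frame_center in the frame of unit between -0.02 and 0.02 m and z of frame_center in the frame of unit below 0.091 m and angle between frame_center's own z axis and vertical below 0.05 rad and angle between the x axis of frame_center and the x axis of unit, either way round below 0.14 rad and contact force between the fingers and frame below 0.2 N and linear speed of frame below 0.02 m/s), for 0.3 s.
At the end, for the whole second after the job is handed in: The lid is fully shut (within 0.02 rad) with its stay folded, the red frame inside flat on the glass, its centre within 20 mm each way of the middle of the glass and square to the unit within 0.14 rad, all at rest (x of frame_center in the frame of unit between -0.02 and 0.02 m and y of frame_center in the frame of unit between -0.02 and 0.02 m and z of frame_center in the frame of unit below 0.091 m and angle between frame_center's own z axis and vertical below 0.05 rad and angle between the x axis of frame_center and the x axis of unit, either way round below 0.14 rad and value of joint lid below 0.02 rad and value of joint knee above 2.3 rad and linear speed of frame below 0.02 m/s and velocity of joint lid above -0.05 rad/s); the robot touches nothing.
It fails at once if the lid falls or slams shut (closing faster than 1.5 rad/s in its last 0.3 rad) (value of joint lid below 0.3 rad and velocity of joint lid below -1.5 rad/s).
It fails at once if the stay is strained so hard that its bracket slips in its slot by more than 2 mm (distance of bracket_pivot from where it was at the start of the episode above 0.002 m).
It fails at once if the frame is dropped onto the unit (horizontal distance between frame_center and unit below 0.15 m and contact force between the fingers and frame below 0.2 N and linear speed of frame above 0.45 m/s).
It fails at once if a bystander is moved by more than 30 mm (distance of any of spare_center, tub_blue, tub_yellow, jar, squeegee, coater, tape from where it was at the start of the episode above 0.03 m).
It also fails if it takes over 72 s, if anything falls off the work surface, if the arm or the gripper's body presses on something with over 40 N, if the wrist force passes 120 N, or if a joint passes its speed limit or range.

## Working session

There is one attempt and no reset: what is moved stays moved. The work goes in short steps, Python scripts to look and compute and a tool call to move; the robot and the scene stay as the last step left them, time stands still between calls to the robot, and variables do not carry over. Pictures are saved under pics/ and viewed, and the job is handed in when it is done.

Besides the shell and the picture viewer there is one more tool, called after "Request:" as a command line: name --pt "numbers of a row" for each row, then --argument value for the rest. carry_out: Moves the arm, as the interface text tells. Its arguments: {"type":"object","properties":{"increments":{"type":"array","items":{"type":"array","items":{"type":"number"}}},"gripper":{"type":"number"}},"required":["increments"]}

```bash
ls; mkdir -p pics
cat > h.py <<'E'
from rig import manip
import numpy as np, cv2
def K(f): return np.array([[f["fx"],0,f["cx"]],[0,f["fy"],f["cy"]],[0,0,1.]])
def proj(f,X):
    X=np.atleast_2d(np.asarray(X,float)); r,_=cv2.Rodrigues(np.array(f["R"]))
    return cv2.projectPoints(X,r,np.array(f["t"],float),K(f),np.array(f["dist"],float))[0][:,0]
def ray(f,p):
    n=cv2.undistortPoints(np.array([[p]],float),K(f),np.array(f["dist"],float))[0,0]
    R=np.array(f["R"]);t=np.array(f["t"])
    return -R.T@t, R.T@np.array([n[0],n[1],1.])
def atz(f,p,z):
    c,d=ray(f,p); return c+d*(z-c[2])/d[2]
def tri(f1,p1,f2,p2):
    c1,d1=ray(f1,p1);c2,d2=ray(f2,p2)
    d1/=np.linalg.norm(d1);d2/=np.linalg.norm(d2)
    s=np.linalg.lstsq(np.stack([d1,-d2],1),c2-c1,rcond=None)[0]
    a=c1+s[0]*d1;b=c2+s[1]*d2
    return (a+b)/2,np.linalg.norm(a-b)
def save(f,n,s=1.5): cv2.imwrite("pics/"+n,cv2.resize(f["img"][:,:,::-1],None,fx=s,fy=s,interpolation=cv2.INTER_CUBIC))
E
python3 - <<'E'
from h import *
s=manip.get_state();print(s)
a=manip.grab_frame("scene");b=manip.grab_frame("top")
save(a,"s0.png");save(b,"t0.png")
for f in(a,b):print(-np.array(f["R"]).T@f["t"],f["fx"])
for q in ["unit","handle","bracket_pivot","knob","frame_center","spare_center","tub_blue","tub_yellow","jar","squeegee","coater","tape"]:
    r=[]
    for f in (a,b):
        m=manip.mark_of(q,f); r.append([(np.round(x["xy"],1).tolist(),round(x["score"],2)) for x in m[:2]])
    print(q,r, end=' ')
    if r[0] and r[1]: print(tri(a,r[0][0][0],b,r[1][0][0]))
    else: print()
E
```

```text
pics
{'t': 0.0, 'joint_positions': array([ 1.20201117e+00,  3.42686057e-01,  1.52500735e+00,  7.22156707e-06,
        1.27537586e+00, -1.46006940e-01]), 'qvel': array([ 5.01916396e-05,  2.31719463e-04, -1.16961741e-03,  3.41340434e-04,
       -1.86670498e-04,  1.29302038e-03]), 'effort': array([ 3.39172648e-04, -4.31236589e+01, -2.44215542e+01,  7.18376739e-02,
        5.61086484e-02, -1.53141068e-04]), 'tool_pos': array([0.11582903, 0.51165746, 0.22606736]), 'orientation': array([ 2.45403239e+00,  1.96027784e+00, -2.00857203e-03]), 'force': array([ 0.56607544, -0.07750851, -0.44937794]), 'wrist_torque': array([ 0.01377861, -0.0038569 , -0.02296334]), 'width': 0.09188153970323835}
[1.26121481 0.52299505 1.0997731 ] 467.6148320961128
[0.45229961 0.00815256 1.18566288] 375.5829026643695
unit [[([229.9, 225.2], 0.86), ([384.5, 218.8], 0.56)], [([285.9, 167.3], 0.83), ([168.9, 269.3], 0.53)]] (array([ 0.61384963, -0.06581394,  0.00985478]), np.float64(0.01352942229115596))
handle [[([256.8, 175.4], 0.92), ([173.7, 161.9], 0.72)], [([292.5, 219.1], 0.62)]] (array([ 0.45195833, -0.07832056
[... 979 characters left out ...]
59, -0.27131388, -0.00839596]), np.float64(0.005095569186009408))
jar [[([353.9, 204.9], 0.98)], [([204.9, 259.6], 0.72)]] (array([0.32978742, 0.1982702 , 0.00612054]), np.float64(0.01787295462532171))
squeegee [[([237.6, 147.0], 0.74), ([322.8, 314.5], 0.7)], [([344.8, 260.9], 0.91)]] (array([ 0.32047972, -0.24838363,  0.01039103]), np.float64(0.004955886091827858))
coater [[([257.5, 175.3], 0.74), ([285.9, 185.6], 0.56)], [([273.0, 248.8], 0.74), ([204.8, 262.5], 0.41)]] (array([ 0.39366405, -0.05808129,  0.04508404]), np.float64(0.09007573853624223))
tape [[([384.4, 218.7], 0.89)], [([170.0, 266.1], 0.55)]] (array([ 0.31375803,  0.30576755, -0.00265783]), np.float64(0.004590507871473891))
```

View pics/s0.png

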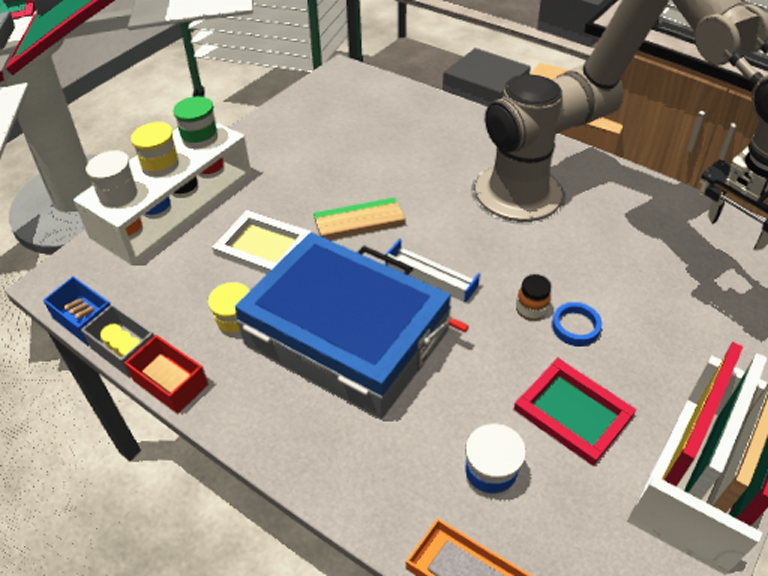

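View pics/t0.png

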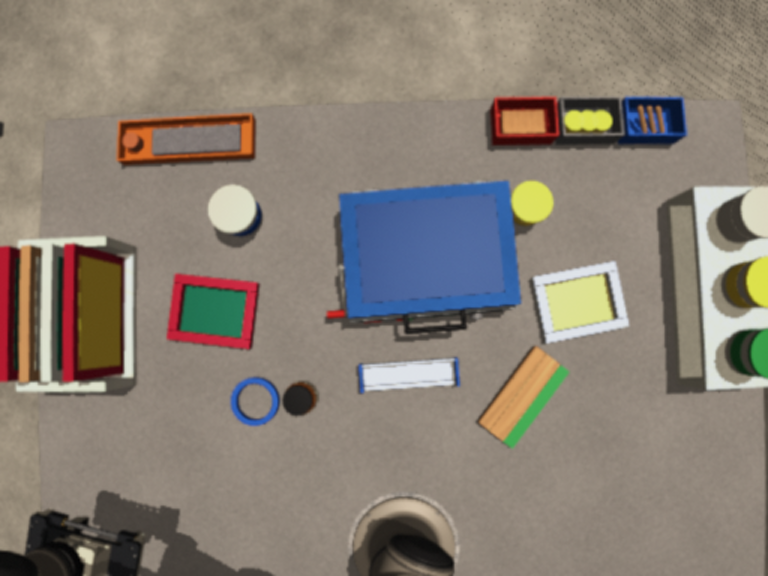

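```bash
cat > fit.py <<'E'
from h import *
from scipy.optimize import minimize
a=manip.grab_frame("scene");b=manip.grab_frame("top")
def box(lo,hi): return np.array([[x,y,z] for x in(lo[0],hi[0]) for y in (lo[1],hi[1]) for z in (lo[2],hi[2])])
def T(P,x,y,th):
    c,s=np.cos(th),np.sin(th); return np.stack([x+c*P[:,0]-s*P[:,1],y+s*P[:,0]+c*P[:,1],P[:,2]],1)
def hullmask(f,P):
    m=np.zeros((384*4,512*4),np.uint8)
    h=cv2.convexHull((proj(f,P)*4+1.5).astype(np.float32)); cv2.fillConvexPoly(m,h.astype(np.int32),1)
    return cv2.resize(m.astype(np.float32),(512,384),interpolation=cv2.INTER_AREA)
def msk(f,test,near):
    hsv=cv2.cvtColor(f["img"],cv2.COLOR_RGB2HSV).astype(int); m=test(hsv).astype(np.uint8)
    n,l=cv2.connectedComponents(m); i=l[near[1]-4:near[1]+5,near[0]-4:near[0]+5]; i=np.bincount(i[i>0]).argmax()
    m=(l==i).astype(np.uint8); c=cv2.findContours(m,0,2)[0]; m2=np.zeros_like(m)
    cv2.fillPoly(m2,[cv2.convexHull(np.vstack(c))],1); return m2.astype(float)
def fit(P,ms,x0):
    def cost(p): return sum(np.abs(hullmask(f,T(P,*p))-m).sum()/m.sum() for f,m in ms)
    best=None
    for d in (0,.05,-.05):
        r=minimize(cost,np.array(x0)+[0,0,d],method="Nelder-Mead",options=dict(initial_simplex=np.array(x0)+[0,0,d]+np.array([[0,0,0],[.02,0,0],[0,.02,0],[0,0,.08]]),xatol=1e-4,fatol=1e-4))
        if best is None or r.fun<best.fun: best=r
    return best.x,best.fun
E
python3 - <<'E'
from fit import *
blue=lambda h:(h[...,0]>100)&(h[...,0]<128)&(h[...,1]>120)
red=lambda h:((h[...,0]>168)|(h[...,0]<8))&(h[...,1]>120)&(h[...,2]>60)
P=box((-.118,-.165,.083),(.122,.165,.123))
ms=[(a,msk(a,blue,(225,195))),(b,msk(b,blue,(287,165)))]
for m in (ms,ms[:1],ms[1:]):
    print(fit(P,m,[.61,-.066,0.07]),[x[1].sum() for x in m])
P=box((-.07,-.09,0),(.07,.09,.025))
ms=[]
for f in (a,b):
    p=proj(f,[.5,.394-.08,.025])[0]
    hsv=red(cv2.cvtColor(f["img"],cv2.COLOR_RGB2HSV).astype(int))
    q=proj(f,[.5,.394,.0])[0]; ys,xs=np.nonzero(hsv); i=np.argmin((xs-q[0])**2+(ys-q[1])**2)
    ms.append((f,msk(f,red,(xs[i],ys[i]))))
for m in (ms,ms[:1],ms[1:]):
    print(fit(P,m,[.5,.394,-0.05]),[x[1].sum() for x in m])
E
```

```text
(array([ 0.60541444, -0.06318505,  0.05175443]), np.float64(0.04741556097788799)) [np.float64(8797.0), np.float64(9675.0)]
(array([ 0.60604418, -0.06058125,  0.05507076]), np.float64(0.02165510969648744)) [np.float64(8797.0)]
(array([ 0.60472384, -0.0642074 ,  0.05009765]), np.float64(0.012835917312661498)) [np.float64(9675.0)]
(array([ 0.50406351,  0.3909174 , -0.13601387]), np.float64(0.062476112706522494)) [np.float64(3095.0), np.float64(2608.0)]
(array([ 0.50371634,  0.39242128, -0.1363692 ]), np.float64(0.019608239095315023)) [np.float64(3095.0)]
(array([ 0.50354131,  0.38935552, -0.12869208]), np.float64(0.029069210122699387)) [np.float64(2608.0)]
```

```bash
cat > plan.py <<'E'
from h import *
from scipy.spatial.transform import Rotation as Ro
import sys
UX,UY,UYAW=.6055,-.063,.052
def u2w(p):
    c,s=np.cos(UYAW),np.sin(UYAW); return np.array([UX+c*p[0]-s*p[1],UY+s*p[0]+c*p[1],p[2]])
def w2u(p):
    c,s=np.cos(UYAW),np.sin(UYAW); d=np.array(p)-[UX,UY,0]; return np.array([c*d[0]+s*d[1],-s*d[0]+c*d[1],d[2]])
def ori(yaw,ty=0,tx=0):
    # jaw (tool x) along yaw, tool z down, then tilt about unit-like y axis and x axis of that yaw
    Z=Ro.from_euler('z',yaw); base=Ro.from_matrix(np.array([[1,0,0],[0,-1,0],[0,0,-1.]]))
    return Z*Ro.from_euler('x',tx)*Ro.from_euler('y',ty)*base
def plan(pos,R,vmax=.045,wmax=.14):
    s=manip.get_state(); d=np.array(pos)-s["tool_pos"]; R0=Ro.from_rotvec(s["orientation"])
    R1=R*Ro.from_euler('z',np.pi)
    w=min([(r*R0.inv()).as_rotvec() for r in (R,R1)],key=np.linalg.norm)
    n=int(max(np.ceil(np.linalg.norm(d)/vmax),np.ceil(np.linalg.norm(w)/wmax),1))
    print("t",round(s["t"],2),"pos",s["tool_pos"].round(4),"u",w2u(s["tool_pos"]).round(4),"F",s["force"].round(1),"M",s["wrist_torque"].round(2),"w",round(s["width"],4),"q",s["joint_positions"].round(2))
    print("n",n,"row",(d/n).round(4).tolist()+(w/n).round(4).tolist(),"total",d.round(4),w.round(3))
E
python3 - <<'E'
from plan import *
plan(u2w([-.165,0,.22]),ori(UYAW,0))
E
```

```text
t 1.4 pos [0.116  0.512  0.2267] u [-0.459   0.5997  0.2267] F [0.7 0.6 0.8] M [-0.    0.01 -0.04] w 0.0918 q [ 1.2   0.34  1.52  0.    1.28 -0.15]
n 15 row [0.0216, -0.0389, -0.0004, -0.0, 0.0, -0.0864] total [ 0.3247 -0.5836 -0.0067] [-0.     0.    -1.296]
```

Request:
carry_out --pt "0.0216 -0.039 0 0 0 -0.086" --pt "0.0216 -0.039 0 0 0 -0.086" --pt "0.0216 -0.039 0 0 0 -0.086" --pt "0.0216 -0.039 0 0 0 -0.086" --pt "0.0216 -0.039 0 0 0 -0.086" --gripper 0.27

```text
t: 1.9
tool_pos: [0.2243, 0.3146, 0.2259]
orientation: [-2.82, -1.382, -0.004]
force: [1.5, -0.6, -0.3]
width: 0.0564
```

Request:
carry_out --pt "0.0216 -0.039 0 0 0 -0.086" --pt "0.0216 -0.039 0 0 0 -0.086" --pt "0.0216 -0.039 0 0 0 -0.086" --pt "0.0216 -0.039 0 0 0 -0.086" --pt "0.0216 -0.039 0 0 0 -0.086"

```text
t: 2.4
tool_pos: [0.3349, 0.1115, 0.2274]
orientation: [-3.057, -0.724, -0.013]
force: [1.4, 0.1, 0.2]
width: 0.0251
```

Request:
carry_out --pt "0.0216 -0.039 0 0 0 -0.086" --pt "0.0216 -0.039 0 0 0 -0.086" --pt "0.0216 -0.039 0 0 0 -0.086" --pt "0.0216 -0.039 0 0 0 -0.086" --pt "0.0216 -0.039 0 0 0 -0.086"

```text
t: 2.9
tool_pos: [0.4461, -0.0934, 0.2289]
orientation: [3.139, 0.022, 0.021]
force: [0.6, 0.6, -0.0]
width: 0.0244
```

Run:
```python
from plan import *
plan(u2w([-.165,0,.20]),ori(UYAW,-.3))
a=manip.grab_frame("scene");save(a,"s1.png")
```

```text
t 2.9 pos [ 0.4461 -0.0934  0.2289] u [-0.1608 -0.0221  0.2289] F [ 0.6  0.6 -0. ] M [-0.06  0.04 -0.01] w 0.0244 q [-0.38  0.21  1.71  0.    1.21 -0.39]
n 3 row [-0.0018, 0.0073, -0.0096, 0.004, -0.0956, 0.0127] total [-0.0053  0.0218 -0.0289] [ 0.012 -0.287  0.038]
```

Request:
carry_out --pt "-0.002 0.0073 -0.02 0.004 -0.096 0.013" --pt "-0.002 0.0073 -0.02 0.004 -0.096 0.013" --pt "-0.002 0.0073 -0.02 0.004 -0.096 0.013" --pt "0 0 0 0 0 0"

```text
t: 3.35
tool_pos: [0.4439, -0.0803, 0.1663]
orientation: [-3.099, -0.059, -0.488]
force: [0.4, 0.9, -0.0]
width: 0.0248
```

Run:
```python
from plan import *
plan(u2w([-.166,0,.147]),ori(UYAW,-.3))
a=manip.grab_frame("scene");b=manip.grab_frame("top")
ims=[]
for f,c in((a,(255,175)),(b,(292,219))):
    im=cv2.resize(f["img"][:,:,::-1],None,fx=4,fy=4,interpolation=cv2.INTER_CUBIC)
    for y in(-.055,0,.055):
        for h in (-.006,.006):
            p=proj(f,u2w([-.152+h,y,.101]))[0]*4+1.5; cv2.circle(im,tuple(int(v) for v in p),2,(0,255,255),-1)
    for P in ([-.118,-.165,.123],[-.118,.165,.123],[.122,.165,.123],[.122,-.165,.123]):
        p=proj(f,u2w(P))[0]*4+1.5; cv2.circle(im,tuple(int(v) for v in p),3,(0,0,255),-1)
    x,y=c[0]*4,c[1]*4; ims.append(im[y-200:y+200,x-200:x+200])
cv2.imwrite("pics/h1.png",np.hstack(ims))
```

```text
t 3.35 pos [ 0.4439 -0.0803  0.1663] u [-0.1623 -0.0089  0.1663] F [ 0.4  0.9 -0. ] M [-0.08  0.28 -0.03] w 0.0248 q [-0.45  0.13  2.06  0.23  0.69 -0.64]
n 1 row [-0.0041, 0.0087, -0.0193, 0.0018, 0.0124, 0.0143] total [-0.0041  0.0087 -0.0193] [0.002 0.012 0.014]
```

View pics/h1.png

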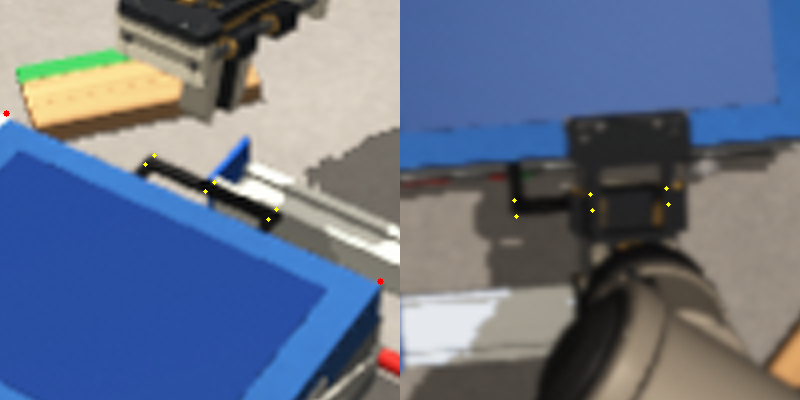

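Request:
carry_out --pt "-0.002 0.0087 -0.02 0.002 0.012 0.014" --pt "0 0 0 0 0 0"

```text
t: 3.65
tool_pos: [0.4522, -0.076, 0.1548]
orientation: [3.102, 0.083, 0.488]
force: [1.0, 1.4, -0.3]
width: 0.0246
```

Run:
```python
from plan import *
plan(u2w([-.164,0,.147]),ori(UYAW,-.3))
plan(u2w([-.1465,0,.0895]),ori(UYAW,-.3),vmax=.015)
```

```text
t 3.65 pos [ 0.4522 -0.076   0.1548] u [-0.1537 -0.005   0.1548] F [ 1.   1.4 -0.3] M [-0.11  0.25 -0.07] w 0.0246 q [-0.43  0.16  2.06  0.22  0.66 -0.64]
n 1 row [-0.0105, 0.0045, -0.0078, 0.0076, 0.0122, -0.0003] total [-0.0105  0.0045 -0.0078] [ 0.008  0.012 -0.   ]
t 3.65 pos [ 0.4522 -0.076   0.1548] u [-0.1537 -0.005   0.1548] F [ 1.   1.4 -0.3] M [-0.11  0.25 -0.07] w 0.0246 q [-0.43  0.16  2.06  0.22  0.66 -0.64]
n 5 row [0.0014, 0.0011, -0.0131, 0.0015, 0.0024, -0.0001] total [ 0.007   0.0054 -0.0653] [ 0.008  0.012 -0.   ]
```

Request:
carry_out --pt "-0.0105 0.0045 0 0.007 0.012 0" --pt "0 0 0 0 0 0"

```text
t: 3.85
tool_pos: [0.4445, -0.0725, 0.1579]
orientation: [-3.099, -0.083, -0.473]
force: [-0.2, 0.2, -0.4]
width: 0.0248
```

Run:
```python
from plan import *
plan(u2w([-.164,0,.147]),ori(UYAW,-.3))
```

```text
t 3.85 pos [ 0.4445 -0.0725  0.1579] u [-0.1613 -0.0011  0.1579] F [-0.2  0.2 -0.4] M [-0.12  0.22  0.03] w 0.0248 q [-0.43  0.14  2.06  0.22  0.68 -0.64]
n 1 row [-0.0028, 0.001, -0.0109, 0.0024, 0.0029, -0.0012] total [-0.0028  0.001  -0.0109] [ 0.002  0.003 -0.001]
```

Request:
carry_out --pt "0.002 0 -0.0137 0 0 0" --pt "0.003 0 -0.0137 0 0 0" --pt "0.003 0 -0.0137 0 0 0"

```text
t: 4.15
tool_pos: [0.457, -0.0746, 0.1217]
orientation: [-3.102, -0.084, -0.49]
force: [0.8, 0.3, -0.8]
width: 0.0248
```

Run:
```python
from plan import *
plan(u2w([-.1465,0,.0895]),ori(UYAW,-.3),.012)
```

```text
t 4.15 pos [ 0.457  -0.0746  0.1217] u [-0.1489 -0.0039  0.1217] F [ 0.8  0.3 -0.8] M [-0.17  0.23  0.05] w 0.0248 q [-0.42  0.22  2.09  0.26  0.55 -0.68]
n 3 row [0.0007, 0.0013, -0.0107, 0.0025, 0.0045, -0.0003] total [ 0.0022  0.004  -0.0322] [ 0.007  0.014 -0.001]
```

Request:
carry_out --pt "-0.008 0.003 0 0.004 0.008 0" --pt "0 0 0 0 0 0"

```text
t: 4.35
tool_pos: [0.449, -0.0717, 0.1222]
orientation: [-3.099, -0.083, -0.475]
force: [0.6, -0.1, -0.4]
width: 0.0245
```

Run:
```python
from plan import *
plan(u2w([-.1465,0,.0895]),ori(UYAW,-.3),.012)
```

```text
t 4.35 pos [ 0.449  -0.0717  0.1222] u [-0.1567 -0.0005  0.1222] F [ 0.6 -0.1 -0.4] M [-0.08  0.25 -0.02] w 0.0245 q [-0.42  0.21  2.11  0.25  0.57 -0.67]
n 3 row [0.0034, 0.0003, -0.0109, 0.0009, 0.0014, -0.0003] total [ 0.0102  0.001  -0.0327] [ 0.003  0.004 -0.001]
```

Request:
carry_out --pt "0.001 0 -0.012 0 0 0" --pt "0.002 0 -0.012 0 0 0" --pt "0.002 0 -0.01 0 0 0" --pt "0 0 0 0 0 0"

```text
t: 4.75
tool_pos: [0.4565, -0.0728, 0.0918]
orientation: [-3.101, -0.083, -0.487]
force: [-0.4, 0.6, 0.2]
width: 0.025
```

Run:
```python
from plan import *
plan(u2w([-.1465,0,.0895]),ori(UYAW,-.3),.012)
a=manip.grab_frame("scene")
im=cv2.resize(a["img"][100:250,180:330,::-1],None,fx=4,fy=4,interpolation=cv2.INTER_CUBIC);cv2.imwrite("pics/h2.png",im)
```

```text
t 4.75 pos [ 0.4565 -0.0728  0.0918] u [-0.1494 -0.0021  0.0918] F [-0.4  0.6  0.2] M [-0.13  0.29  0.01] w 0.025 q [-0.42  0.28  2.13  0.3   0.46 -0.73]
n 1 row [0.0027, 0.0022, -0.0023, 0.0057, 0.0118, -0.0007] total [ 0.0027  0.0022 -0.0023] [ 0.006  0.012 -0.001]
```

View pics/h2.png

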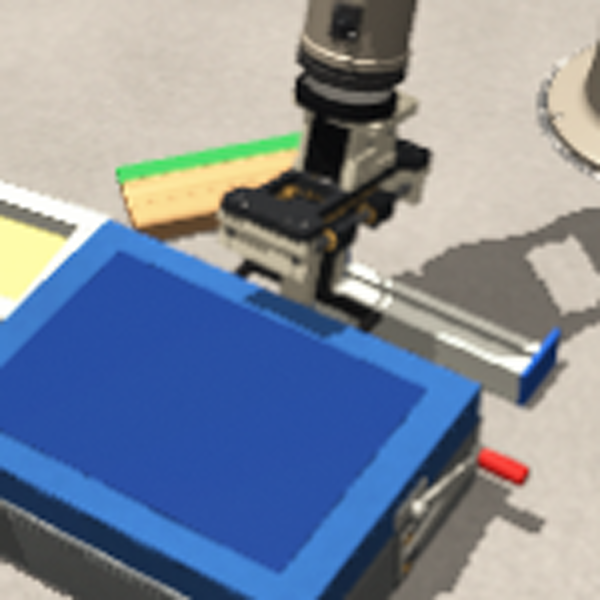

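Request:
carry_out --pt "0.002 0.001 -0.003 0.003 0.006 0" --pt "0 0 0 0 0 0"

```text
t: 5.0
tool_pos: [0.4594, -0.0721, 0.0903]
orientation: [-3.099, -0.082, -0.481]
force: [0.7, -0.0, 0.1]
width: 0.0245
```

Request:
carry_out --pt "0 0 0 0 0 0" --pt "0 0 0 0 0 0" --pt "0 0 0 0 0 0" --pt "0 0 0 0 0 0" --gripper 0

```text
t: 5.4
tool_pos: [0.4583, -0.0721, 0.0903]
orientation: [-3.099, -0.084, -0.477]
force: [3.2, 1.4, -2.7]
width: 0.0113
```

Run:
```python
from plan import *
plan(u2w([-.1465,0,.0895]),ori(UYAW,-.3),.012)
```

```text
t 5.4 pos [ 0.4583 -0.0721  0.0903] u [-0.1474 -0.0014  0.0903] F [ 3.2  1.4 -2.7] M [ 0.07 -0.08  0.14] w 0.0113 q [-0.41  0.29  2.12  0.3   0.47 -0.72]
n 1 row [0.0009, 0.0015, -0.0008, 0.0034, 0.0058, -0.0015] total [ 0.0009  0.0015 -0.0008] [ 0.003  0.006 -0.002]
```

```bash
cat > lift.py <<'E'
from plan import *
HX,HZ=.122,.083; Rr=np.hypot(.274,.018); A0=np.arctan2(.018,.274)
def tcp(th,k=.5,ext=.012):
    ti=-.3+k*th; B=np.array([HX-Rr*np.cos(A0+th),0,HZ+Rr*np.sin(A0+th)])
    return B+ext*np.array([-np.sin(ti),0,-np.cos(ti)]),ti
def now():
    s=manip.get_state(); R=Ro.from_rotvec(s["orientation"]); d=R.apply([0,0,1])
    B=w2u(s["tool_pos"]-.012*d); return s,np.arctan2(B[2]-HZ,HX-B[0])-A0,np.hypot(B[2]-HZ,HX-B[0])-Rr,B
if __name__=="__main__":
    dth=float(sys.argv[1]); n=int(sys.argv[2])
    s,th,re,B=now()
    print("t",round(s["t"],2),"theta",round(th,3),"rerr",round(re,4),"B",B.round(4),"F",s["force"].round(1),"M",s["wrist_torque"].round(2),"w",round(s["width"],4),"q",s["joint_positions"].round(2))
    R0=Ro.from_rotvec(s["orientation"]);p0=s["tool_pos"]
    for i in range(1,n+1):
        p,ti=tcp(th+dth*i); p=u2w(p); R=ori(UYAW,ti); R=min([R,R*Ro.from_euler('z',np.pi)],key=lambda r:(r*R0.inv()).magnitude())
        w=(R*R0.inv()).as_rotvec(); print((p-p0).round(4).tolist()+w.round(3).tolist()); p0,R0=p,R
E
python3 lift.py .05 5
```

```text
t 5.4 theta 0.003 rerr -0.0009 B [-0.1511 -0.0014  0.1018] F [ 3.2  1.4 -2.7] M [ 0.07 -0.08  0.14] w 0.0113 q [-0.41  0.29  2.12  0.3   0.47 -0.72]
[-0.0001, 0.0014, 0.0136, 0.002, 0.032, -0.002]
[0.0017, 0.0001, 0.0135, -0.001, 0.025, 0.0]
[0.0023, 0.0001, 0.0134, -0.001, 0.025, 0.0]
[0.003, 0.0002, 0.0133, -0.001, 0.025, -0.0]
[0.0037, 0.0002, 0.0131, -0.001, 0.025, 0.0]
```

Request:
carry_out --pt "0 0 0.0136 0 0.03 0" --pt "0.0017 0 0.0135 0 0.025 0" --pt "0.0023 0 0.0134 0 0.025 0" --pt "0.003 0 0.0133 0 0.025 0" --pt "0.0037 0 0.013 0 0.025 0"

```text
t: 5.9
tool_pos: [0.4696, -0.0716, 0.1574]
orientation: [-3.12, -0.077, -0.266]
force: [6.0, 1.7, -7.9]
width: 0.0112
```

```bash
python3 lift.py .05 5
```

```text
t 5.9 theta 0.255 rerr -0.0005 B [-0.1382 -0.0015  0.1693] F [ 6.   1.7 -7.9] M [ 0.08 -0.38  0.05] w 0.0112 q [-0.36  0.24  1.9   0.1   0.85 -0.47]
[0.0038, 0.0017, 0.013, -0.006, 0.022, 0.002]
[0.005, 0.0003, 0.0126, -0.001, 0.025, 0.0]
[0.0056, 0.0003, 0.0124, -0.001, 0.025, -0.0]
[0.0062, 0.0003, 0.0121, -0.001, 0.025, 0.0]
[0.0068, 0.0004, 0.0117, -0.001, 0.025, -0.0]
```

Request:
carry_out --pt "0.0045 0.001 0.013 0 0.022 0" --pt "0.005 0 0.0126 0 0.025 0" --pt "0.006 0 0.0124 0 0.025 0" --pt "0.0065 0 0.012 0 0.025 0" --pt "0.007 0 0.0117 0 0.025 0"

```text
t: 6.4
tool_pos: [0.4963, -0.07, 0.2184]
orientation: [-3.127, -0.077, -0.053]
force: [2.0, 0.3, -6.9]
width: 0.0111
```

```bash
python3 lift.py .05 5
```

```text
t 6.4 theta 0.501 rerr 0.0001 B [-0.1098 -0.0015  0.2304] F [ 2.   0.3 -6.9] M [-0.12 -0.05  0.  ] w 0.0111 q [-0.31  0.29  1.63  0.03  1.2  -0.37]
[0.0075, 0.0017, 0.0113, -0.013, 0.009, 0.003]
[0.0079, 0.0004, 0.011, -0.001, 0.025, -0.0]
[0.0084, 0.0004, 0.0106, -0.001, 0.025, 0.0]
[0.009, 0.0005, 0.0101, -0.001, 0.025, 0.0]
[0.0095, 0.0005, 0.0097, -0.001, 0.025, -0.0]
```

Request:
carry_out --pt "0.0075 0.001 0.0113 0 0.01 0" --pt "0.008 0 0.011 0 0.025 0" --pt "0.0085 0 0.0106 0 0.025 0" --pt "0.009 0 0.01 0 0.025 0" --pt "0.0095 0 0.0097 0 0.025 0"

```text
t: 6.9
tool_pos: [0.5351, -0.0679, 0.269]
orientation: [-3.118, -0.076, 0.151]
force: [-2.0, 0.8, -4.2]
width: 0.0108
```

```bash
python3 lift.py .04 5
```

```text
t 6.9 theta 0.737 rerr 0.0008 B [-0.0694 -0.0015  0.281 ] F [-2.   0.8 -4.2] M [-0.14  0.41  0.04] w 0.0108 q [-0.26  0.4   1.32 -0.01  1.52 -0.31]
[0.0086, 0.0017, 0.0069, -0.021, -0.009, 0.005]
[0.0081, 0.0004, 0.0072, -0.001, 0.02, -0.0]
[0.0084, 0.0004, 0.0068, -0.001, 0.02, -0.0]
[0.0086, 0.0004, 0.0065, -0.001, 0.02, 0.0]
[0.0089, 0.0005, 0.0061, -0.001, 0.02, 0.0]
```

Request:
carry_out --pt "0.0085 0 0.007 0 0.01 0" --pt "0.008 0 0.0072 0 0.015 0" --pt "0.0084 0 0.0068 0 0.015 0" --pt "0.0086 0 0.0064 0 0.015 0"

```text
t: 7.3
tool_pos: [0.5653, -0.0662, 0.2957]
orientation: [-3.106, -0.076, 0.263]
force: [-3.5, 0.3, -1.7]
width: 0.0107
```

```bash
python3 lift.py .02 5
```

```text
t 7.3 theta 0.885 rerr 0.0012 B [-0.0383 -0.0015  0.3075] F [-3.5  0.3 -1.7] M [-0.16  0.69 -0.01] w 0.0107 q [-0.24  0.5   1.11 -0.02  1.71 -0.29]
[0.0053, 0.0014, 0.0021, -0.027, -0.017, 0.005]
[0.0044, 0.0002, 0.0031, -0.001, 0.01, -0.0]
[0.0045, 0.0002, 0.003, -0.001, 0.01, 0.0]
[0.0046, 0.0002, 0.0029, -0.001, 0.01, 0.0]
[0.0046, 0.0002, 0.0028, -0.001, 0.01, 0.0]
```

Request:
carry_out --pt "0.005 0 0.0028 0 0.004 0" --pt "0.0044 0 0.003 0 0.005 0" --pt "0.0045 0 0.0029 0 0.005 0" --pt "0.0045 0 0.0028 0 0.005 0"

```text
t: 7.7
tool_pos: [0.5823, -0.0654, 0.3074]
orientation: [-3.1, -0.076, 0.306]
force: [-3.2, 1.7, 1.2]
width: 0.0108
```

```bash
python3 lift.py .012 3
```

```text
t 7.7 theta 0.961 rerr 0.0015 B [-0.021  -0.0015  0.3192] F [-3.2  1.7  1.2] M [-0.02  0.69 -0.05] w 0.0108 q [-0.23  0.55  1.   -0.02  1.8  -0.28]
[0.0037, 0.0014, 0.0004, -0.03, -0.011, 0.006]
[0.0028, 0.0001, 0.0017, -0.0, 0.006, 0.0]
[0.0028, 0.0001, 0.0016, -0.0, 0.006, -0.0]
```

Request:
carry_out --pt "0.003 0 0.0018 0 0.003 0" --pt "0.0028 0 0.0017 0 0.003 0" --pt "0.0028 0 0.0016 0 0.003 0"

```text
t: 8.0
tool_pos: [0.5915, -0.065, 0.313]
orientation: [-3.097, -0.076, 0.322]
force: [-2.8, 2.0, 2.2]
width: 0.0106
```

Request:
carry_out --pt "0.003 0 0.0016 0 0.003 0" --pt "0.0028 0 0.0015 0 0.003 0" --pt "0.0028 0 0.0015 0 0.003 0"

```text
t: 8.3
tool_pos: [0.6008, -0.0645, 0.3182]
orientation: [-3.095, -0.077, 0.336]
force: [-3.8, 1.0, 1.6]
width: 0.0109
```

```bash
python3 lift.py .01 3
```

```text
t 8.3 theta 1.039 rerr 0.0018 B [-0.0022 -0.0016  0.3299] F [-3.8  1.   1.6] M [ 0.13  0.88 -0.03] w 0.0109 q [-0.22  0.6   0.88 -0.03  1.88 -0.28]
[0.0031, 0.0014, -0.0004, -0.033, 0.007, 0.006]
[0.0024, 0.0001, 0.0012, -0.0, 0.005, -0.0]
[0.0024, 0.0001, 0.0012, -0.0, 0.005, 0.0]
```

Request:
carry_out --pt "0.0025 0 0.0013 0 0.003 0" --pt "0.0025 0 0.0012 0 0.003 0"

```text
t: 8.5
tool_pos: [0.6064, -0.0642, 0.321]
orientation: [-3.093, -0.077, 0.346]
force: [-3.0, 2.9, 2.7]
width: 0.0107
```

Request:
carry_out --pt "0.0025 0 0.0012 0 0.003 0" --pt "0.0025 0 0.0011 0 0.003 0"

```text
t: 8.7
tool_pos: [0.6119, -0.064, 0.3237]
orientation: [-3.091, -0.077, 0.355]
force: [-2.9, 2.3, 2.2]
width: 0.0109
```

```bash
python3 lift.py .01 3
python3 - <<'E'
from plan import *
a=manip.grab_frame("scene");save(a,"s2.png")
E
```

```text
t 8.7 theta 1.084 rerr 0.0019 B [ 0.009  -0.0017  0.3354] F [-2.9  2.3  2.2] M [ 0.26  0.71 -0.08] w 0.0109 q [-0.22  0.64  0.8  -0.03  1.93 -0.27]
[0.003, 0.0015, -0.0006, -0.035, 0.017, 0.006]
[0.0025, 0.0001, 0.0011, -0.0, 0.005, -0.0]
[0.0025, 0.0001, 0.0011, -0.0, 0.005, 0.0]
```

View pics/s2.png

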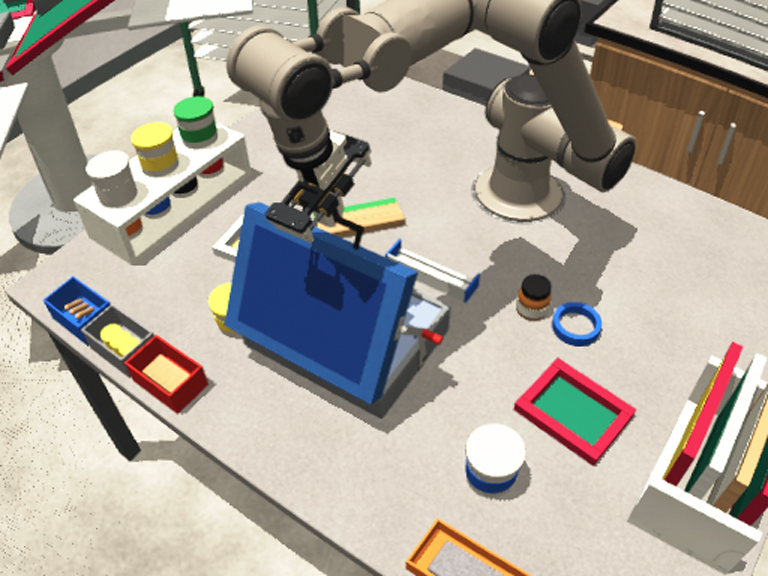

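Request:
carry_out --pt "0.0024 0 0.001 0 0.003 0" --pt "0.0024 0 0.001 0 0.003 0"

```text
t: 8.95
tool_pos: [0.6173, -0.0637, 0.3261]
orientation: [-3.09, -0.078, 0.364]
force: [-1.8, 2.7, 1.4]
width: 0.0112
```

Request:
carry_out --pt "0.0024 0 0.001 0 0.003 0" --pt "0.0024 0 0.0009 0 0.003 0"

```text
t: 9.15
tool_pos: [0.6225, -0.0635, 0.3284]
orientation: [-3.088, -0.078, 0.374]
force: [-3.2, 3.3, 1.5]
width: 0.0111
```

Request:
carry_out --pt "0.0024 0 0.0009 0 0.003 0" --pt "0.002 0 0.0008 0 0.003 0"

```text
t: 9.35
tool_pos: [0.6276, -0.0633, 0.3304]
orientation: [-3.087, -0.078, 0.383]
force: [-1.7, 3.5, 1.9]
width: 0.0106
```

Request:
carry_out --pt "0.002 0.0003 0.0007 0 0.003 0" --pt "0.002 0.0003 0.0007 0 0.003 0"

```text
t: 9.55
tool_pos: [0.6307, -0.0631, 0.3317]
orientation: [-3.085, -0.077, 0.399]
force: [-13.6, 1.6, -2.6]
width: 0.011
```

```bash
python3 lift.py .01 1
python3 - <<'E'
from plan import *
a=manip.grab_frame("scene");
im=cv2.resize(a["img"][150:300,200:350,::-1],None,fx=4,fy=4,interpolation=cv2.INTER_CUBIC);cv2.imwrite("pics/h3.png",im)
E
```

```text
t 9.55 theta 1.159 rerr 0.0021 B [ 0.0282 -0.0019  0.3433] F [-13.6   1.6  -2.6] M [ 0.11  2.19 -0.09] w 0.011 q [-0.21  0.71  0.65 -0.03  2.04 -0.27]
[0.0029, 0.0016, -0.001, -0.037, 0.026, 0.007]
```

View pics/h3.png

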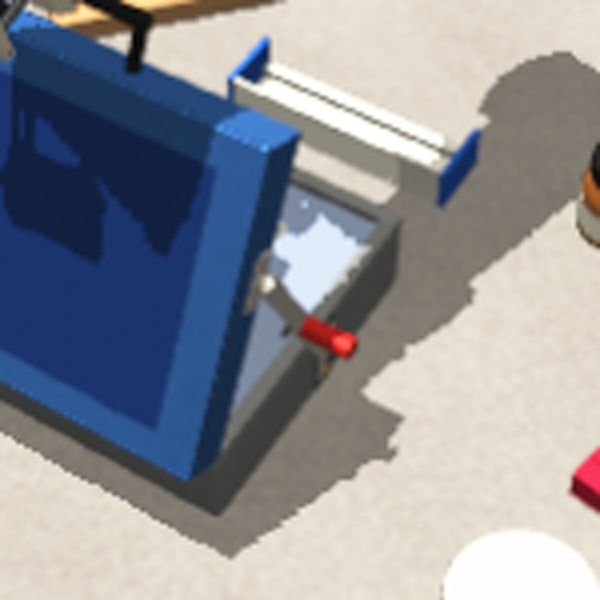

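Request:
carry_out --pt "0 0 0 0 0 0"

```text
t: 9.7
tool_pos: [0.6296, -0.0632, 0.3313]
orientation: [-3.084, -0.076, 0.408]
force: [-5.2, 4.3, 1.9]
width: 0.0112
```

```bash
python3 lift.py .01 1
python3 - <<'E'
from plan import *
a=manip.grab_frame("scene");
im=cv2.resize(a["img"][150:300,200:350,::-1],None,fx=4,fy=4,interpolation=cv2.INTER_CUBIC);cv2.imwrite("pics/h4.png",im)
E
```

```text
t 9.7 theta 1.155 rerr 0.0021 B [ 0.0271 -0.0019  0.3429] F [-5.2  4.3  1.9] M [ 0.39  0.88 -0.1 ] w 0.0112 q [-0.21  0.71  0.65 -0.03  2.04 -0.27]
[0.003, 0.0016, -0.001, -0.037, 0.019, 0.008]
```

View pics/h4.png

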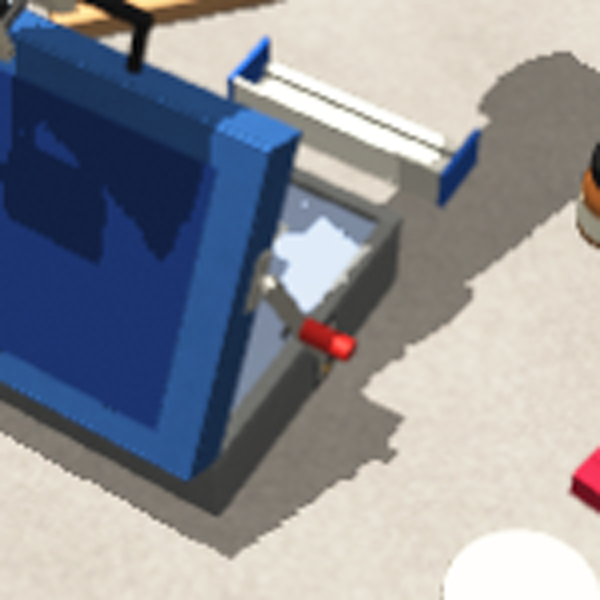

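Request:
carry_out --pt "-0.002 0 -0.0007 0 -0.002 0"

```text
t: 9.85
tool_pos: [0.6276, -0.0633, 0.3306]
orientation: [-3.084, -0.075, 0.405]
force: [-2.5, 2.3, 2.6]
width: 0.0108
```

```bash
python3 lift.py .01 1
python3 - <<'E'
from plan import *
a=manip.grab_frame("scene");
im=cv2.resize(a["img"][150:300,200:350,::-1],None,fx=4,fy=4,interpolation=cv2.INTER_CUBIC);cv2.imwrite("pics/h5.png",im)
E
```

```text
t 9.85 theta 1.147 rerr 0.0021 B [ 0.0251 -0.0019  0.3422] F [-2.5  2.3  2.6] M [ 0.27  0.51 -0.08] w 0.0108 q [-0.21  0.71  0.67 -0.03  2.03 -0.27]
[0.003, 0.0016, -0.0009, -0.037, 0.016, 0.008]
```

View pics/h5.png

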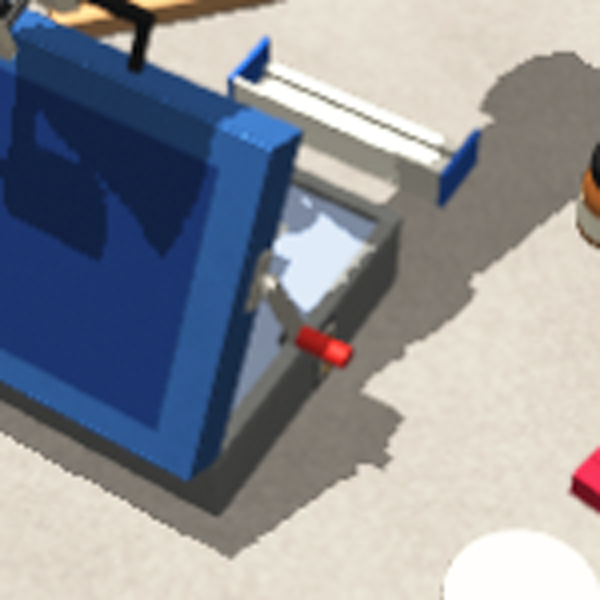

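Request:
carry_out --pt "-0.002 0 -0.0007 0 -0.002 0" --pt "-0.001 0 -0.0004 0 -0.002 0"

```text
t: 10.1
tool_pos: [0.6248, -0.0635, 0.3294]
orientation: [-3.086, -0.075, 0.397]
force: [-0.4, 2.8, 4.2]
width: 0.0113
```

```bash
python3 lift.py .01 1
python3 - <<'E'
from plan import *
a=manip.grab_frame("scene");
im=cv2.resize(a["img"][150:300,200:350,::-1],None,fx=4,fy=4,interpolation=cv2.INTER_CUBIC);cv2.imwrite("pics/h6.png",im)
E
```

```text
t 10.1 theta 1.136 rerr 0.0021 B [ 0.0222 -0.0019  0.341 ] F [-0.4  2.8  4.2] M [ 0.35  0.15 -0.15] w 0.0113 q [-0.21  0.69  0.69 -0.03  2.01 -0.27]
[0.003, 0.0016, -0.0009, -0.036, 0.017, 0.008]
```

View pics/h6.png

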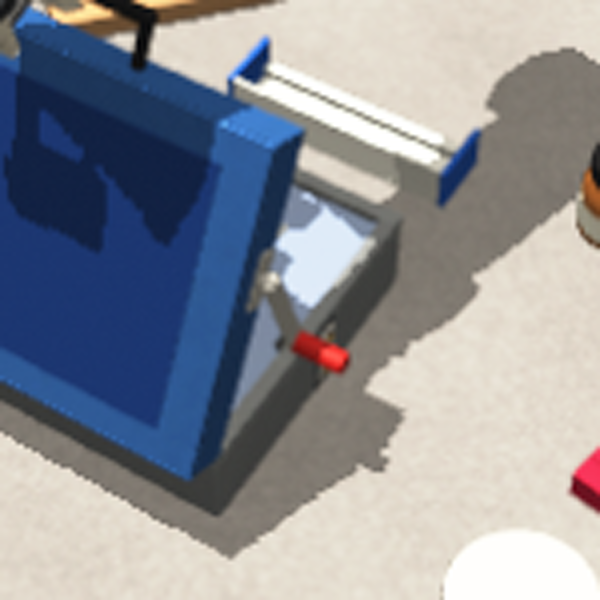

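Request:
carry_out --pt "-0.0008 0 -0.0003 0 0 0" --pt "0 0 0 0 0 0"

```text
t: 10.35
tool_pos: [0.6248, -0.0635, 0.3294]
orientation: [-3.087, -0.076, 0.391]
force: [-1.1, 2.6, 1.9]
width: 0.0111
```

Request:
carry_out --pt "0 0 0 0 0 0" --pt "0 0 0 0 0 0" --pt "0 0 0 0 0 0" --gripper 0.25

```text
t: 10.65
tool_pos: [0.6253, -0.0649, 0.3286]
orientation: [-3.089, -0.073, 0.39]
force: [-0.7, -0.4, 0.3]
width: 0.0225
```

```bash
python3 lift.py .01 1
python3 - <<'E'
from plan import *
a=manip.grab_frame("scene");
im=cv2.resize(a["img"][100:300,150:350,::-1],None,fx=3,fy=3,interpolation=cv2.INTER_CUBIC);cv2.imwrite("pics/h7.png",im)
R=Ro.from_rotvec(manip.get_state()["orientation"]); print(R.apply([0,0,1]),R.apply([1,0,0]))
E
```

```text
t 10.65 theta 1.137 rerr 0.0011 B [ 0.0227 -0.0033  0.3402] F [-0.7 -0.4  0.3] M [-0.09 -0.09  0.02] w 0.0225 q [-0.21  0.69  0.7  -0.03  2.   -0.27]
[0.0025, 0.003, 0.0, -0.034, 0.021, 0.009]
[-0.24952795  0.02129824 -0.96813335] [ 0.96739938  0.05017862 -0.24823488]
```

View pics/h7.png

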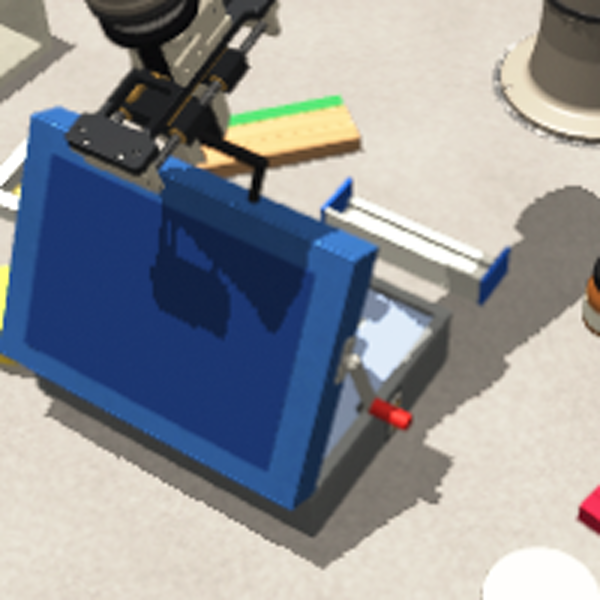

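Request:
carry_out --pt "0.005 0 0.019 0 0 0" --pt "0.005 0 0.02 0 0 0" --pt "0.005 0 0.02 0 0 0" --pt "0 0 0.02 0 0 0" --pt "-0.02 0 0.02 0 -0.05 0"

```text
t: 11.2
tool_pos: [0.6253, -0.0672, 0.4176]
orientation: [-3.093, -0.072, 0.337]
force: [1.5, -1.0, -0.9]
width: 0.0228
```

Run:
```python
from plan import *
a=manip.grab_frame("scene");b=manip.grab_frame("top");save(a,"s3.png");save(b,"t3.png")
plan([.444,.399,.14],ori(-.134))
```

```text
t 11.3 pos [ 0.6184 -0.0659  0.4273] u [ 0.0127 -0.0036  0.4273] F [-0.7  0.5  1.5] M [-0.12 -0.09  0.  ] w 0.0229 q [-0.22  0.69  0.42 -0.03  2.24 -0.28]
n 13 row [-0.0134, 0.0358, -0.0221, -0.0032, -0.0159, -0.0138] total [-0.1744  0.4649 -0.2873] [-0.041 -0.207 -0.179]
```

View pics/s3.png

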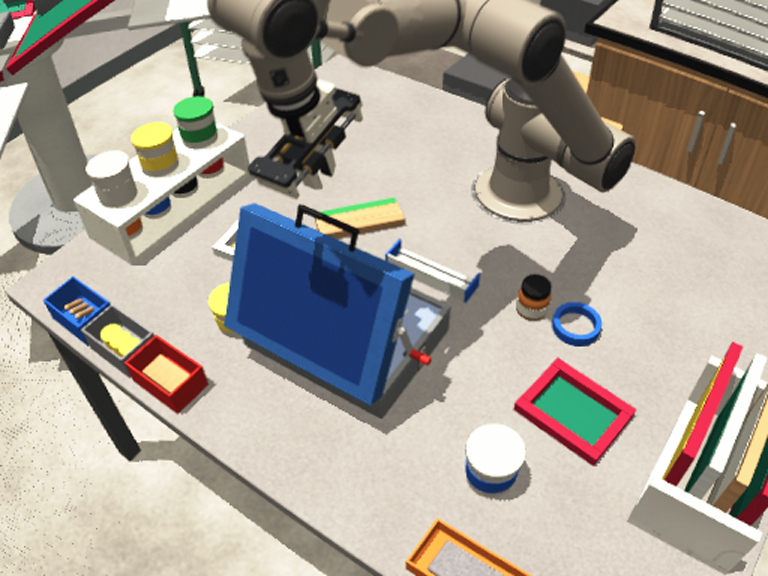

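View pics/t3.png

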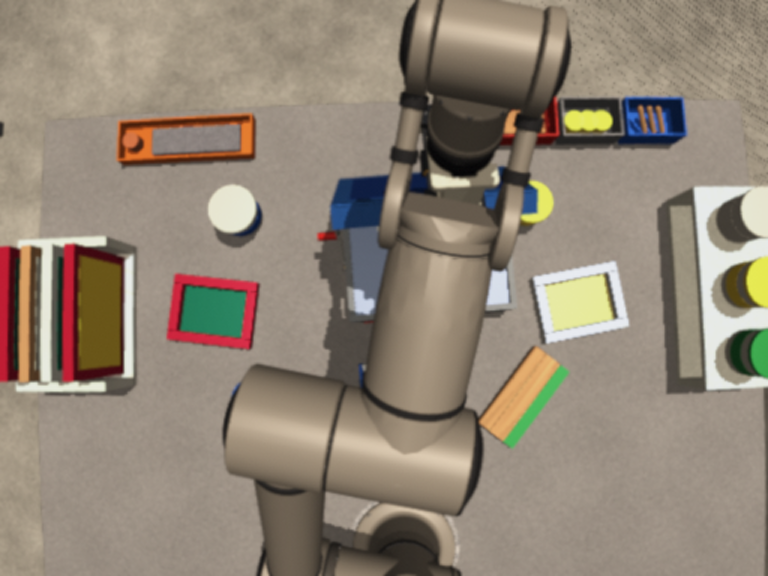

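Request:
carry_out --pt "-0.03 0.03 0 0 -0.03 -0.014" --pt "-0.03 0.036 0 0 -0.03 -0.014" --pt "-0.02 0.04 -0.01 0 -0.03 -0.014" --pt "-0.015 0.04 -0.02 0 -0.03 -0.014" --pt "-0.015 0.04 -0.025 0 -0.03 -0.014" --gripper 0.45

```text
t: 11.8
tool_pos: [0.5118, 0.1173, 0.367]
orientation: [-3.108, 0.055, 0.083]
force: [1.2, 0.3, -0.3]
width: 0.0414
```

Request:
carry_out --pt "-0.01 0.04 -0.025 0 -0.015 -0.014" --pt "-0.01 0.04 -0.025 0 -0.015 -0.014" --pt "-0.01 0.04 -0.025 0 -0.015 -0.014" --pt "-0.01 0.04 -0.025 0 0 -0.014" --pt "-0.01 0.04 -0.025 0 0 -0.014"

```text
t: 12.3
tool_pos: [0.4571, 0.3246, 0.2434]
orientation: [-3.101, 0.167, -0.008]
force: [0.7, -0.8, -0.1]
width: 0.0414
```

Run:
```python
from plan import *
plan([.444,.399,.10],ori(-.134))
```

```text
t 12.3 pos [0.4571 0.3246 0.2434] u [-0.128   0.3947  0.2434] F [ 0.7 -0.8 -0.1] M [-0.09  0.05 -0.05] w 0.0414 q [0.46 0.38 1.42 0.03 1.32 0.56]
n 4 row [-0.0033, 0.0186, -0.0358, -0.0089, 0.0018, -0.0066] total [-0.0131  0.0744 -0.1434] [-0.036  0.007 -0.026]
```

Request:
carry_out --pt "-0.003 0.018 -0.034 -0.009 0.002 -0.007" --pt "-0.003 0.018 -0.034 -0.009 0.002 -0.007" --pt "-0.003 0.018 -0.034 -0.009 0.002 -0.007" --pt "-0.003 0.018 -0.03 -0.009 0.002 -0.007" --pt "0 0 0 0 0 0"

```text
t: 12.8
tool_pos: [0.4409, 0.4041, 0.1065]
orientation: [3.132, -0.202, -0.0]
force: [-0.0, -0.3, 0.5]
width: 0.0412
```

Run:
```python
from plan import *
plan([.444,.399,.10],ori(-.134))
plan([.444,.399,.010],ori(-.134))
a=manip.grab_frame("scene");
im=cv2.resize(a["img"][190:340,300:450,::-1],None,fx=4,fy=4,interpolation=cv2.INTER_CUBIC);cv2.imwrite("pics/f1.png",im)
```

```text
t 12.8 pos [0.4409 0.4041 0.1065] u [-0.1401  0.475   0.1065] F [-0.  -0.3  0.5] M [-0.12  0.11 -0.  ] w 0.0412 q [ 0.61  0.59  1.47 -0.    1.08  0.74]
n 1 row [0.0031, -0.0051, -0.0065, 0.0027, -0.0005, -0.0053] total [ 0.0031 -0.0051 -0.0065] [ 0.003 -0.    -0.005]
t 12.8 pos [0.4409 0.4041 0.1065] u [-0.1401  0.475   0.1065] F [-0.  -0.3  0.5] M [-0.12  0.11 -0.  ] w 0.0412 q [ 0.61  0.59  1.47 -0.    1.08  0.74]
n 3 row [0.001, -0.0017, -0.0322, 0.0009, -0.0002, -0.0018] total [ 0.0031 -0.0051 -0.0965] [ 0.003 -0.    -0.005]
```

View pics/f1.png

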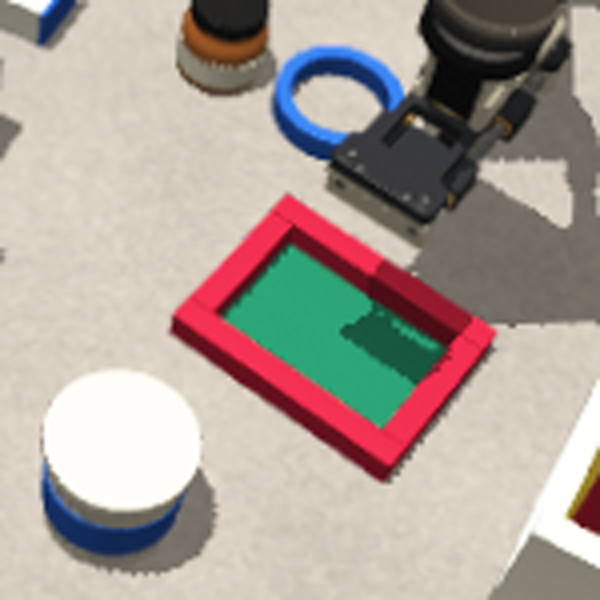

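Request:
carry_out --pt "0.003 -0.005 -0.025 0.002 0 -0.005" --pt "0 0 -0.025 0 0 0" --pt "0 0 -0.02 0 0 0" --pt "0 0 0 0 0 0"

```text
t: 13.25
tool_pos: [0.4512, 0.3987, 0.0462]
orientation: [-3.126, 0.21, -0.022]
force: [-0.2, 0.4, -0.2]
width: 0.0413
```

Run:
```python
from plan import *
plan([.444,.399,.008],ori(-.134))
```

```text
t 13.25 pos [0.4512 0.3987 0.0462] u [-0.1301  0.469   0.0462] F [-0.2  0.4 -0.2] M [-0.16  0.13  0.03] w 0.0413 q [ 0.6   0.66  1.53 -0.    0.93  0.73]
n 1 row [-0.0072, 0.0003, -0.0382, -0.0079, 0.0149, 0.0002] total [-0.0072  0.0003 -0.0382] [-0.008  0.015  0.   ]
```

Request:
carry_out --pt "-0.008 0 -0.01 -0.008 0.015 0" --pt "-0.001 0 -0.013 0 0 0" --pt "-0.001 0 -0.01 0 0 0" --pt "0 0 0 0 0 0"

```text
t: 13.65
tool_pos: [0.444, 0.3993, 0.017]
orientation: [-3.13, 0.212, -0.01]
force: [-0.6, 0.1, 0.1]
width: 0.0412
```

Run:
```python
from plan import *
plan([.444,.399,.008],ori(-.134))
a=manip.grab_frame("scene");
im=cv2.resize(a["img"][190:340,300:450,::-1],None,fx=4,fy=4,interpolation=cv2.INTER_CUBIC);cv2.imwrite("pics/f2.png",im)
```

```text
t 13.65 pos [0.444  0.3993 0.017 ] u [-0.1372  0.47    0.017 ] F [-0.6  0.1  0.1] M [-0.05  0.07 -0.04] w 0.0412 q [ 0.6   0.7   1.56 -0.    0.88  0.74]
n 1 row [-0.0, -0.0003, -0.009, -0.0043, 0.0064, 0.0015] total [-0.     -0.0003 -0.009 ] [-0.004  0.006  0.001]
```

View pics/f2.png

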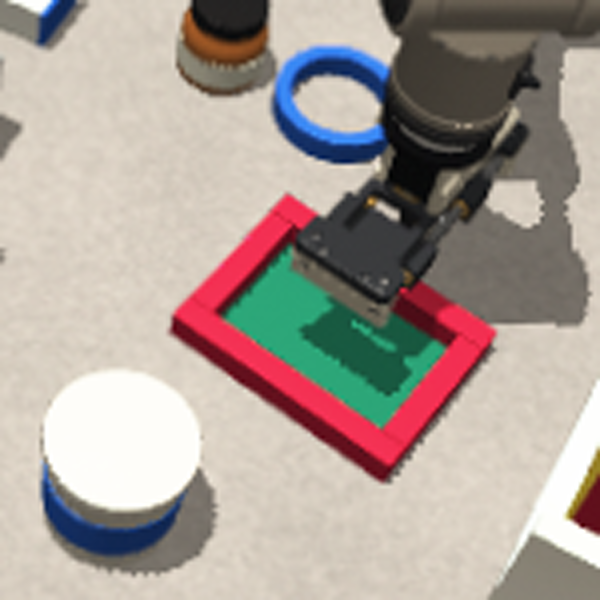

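Request:
carry_out --pt "-0.001 0 -0.006 -0.004 0.006 0.001" --pt "0 0 -0.003 0 0 0" --pt "0 0 0 0 0 0"

```text
t: 14.0
tool_pos: [0.4439, 0.4001, 0.0088]
orientation: [-3.133, 0.21, -0.003]
force: [0.7, 0.6, 0.1]
width: 0.0415
```

Request:
carry_out --pt "0 0 0 0 0 0" --pt "0 0 0 0 0 0" --pt "0 0 0 0 0 0" --pt "0 0 0 0 0 0" --gripper 0

```text
t: 14.4
tool_pos: [0.4442, 0.4003, 0.0091]
orientation: [-3.133, 0.21, -0.004]
force: [0.2, 0.4, -2.7]
width: 0.0197
```

Run:
```python
from plan import *
plan([.444,.399,.008],ori(-.134))
s=manip.get_state();R=Ro.from_rotvec(s["orientation"]); print(R.apply([0,0,1]),R.apply([1,0,0]))
```

```text
t 14.4 pos [0.4442 0.4003 0.0091] u [-0.137   0.471   0.0091] F [ 0.2  0.4 -2.7] M [-0.08  0.05 -0.04] w 0.0197 q [ 0.61  0.71  1.56 -0.    0.87  0.74]
n 1 row [-0.0002, -0.0013, -0.0011, -0.0019, 0.0028, -0.0001] total [-0.0002 -0.0013 -0.0011] [-0.002  0.003 -0.   ]
[ 0.00279568  0.00185011 -0.99999438] [ 0.99103963 -0.13354429  0.00252357]
```

Request:
carry_out --pt "0 0 0.03 -0.002 0.002 0" --pt "0 0 0.04 0 0 0" --pt "0 0 0.045 0 0 0" --pt "0 0 0.045 0 0 0" --pt "0 0 0.02 0 0 0"

```text
t: 14.9
tool_pos: [0.4387, 0.3966, 0.1887]
orientation: [3.124, -0.21, -0.02]
force: [1.0, 0.1, -2.4]
width: 0.0197
```

Run:
```python
from plan import *
plan(u2w([-.17,.20,.185]),ori(0))
a=manip.grab_frame("scene");save(a,"s4.png")
```

```text
t 14.9 pos [0.4387 0.3966 0.1887] u [-0.1426  0.4677  0.1887] F [ 1.   0.1 -2.4] M [ 0.01  0.1  -0.02] w 0.0197 q [0.61 0.5  1.38 0.   1.28 0.74]
n 6 row [-0.0022, -0.0448, -0.0006, 0.0017, -0.0022, 0.0224] total [-0.0134 -0.2687 -0.0037] [ 0.01  -0.013  0.135]
```

View pics/s4.png

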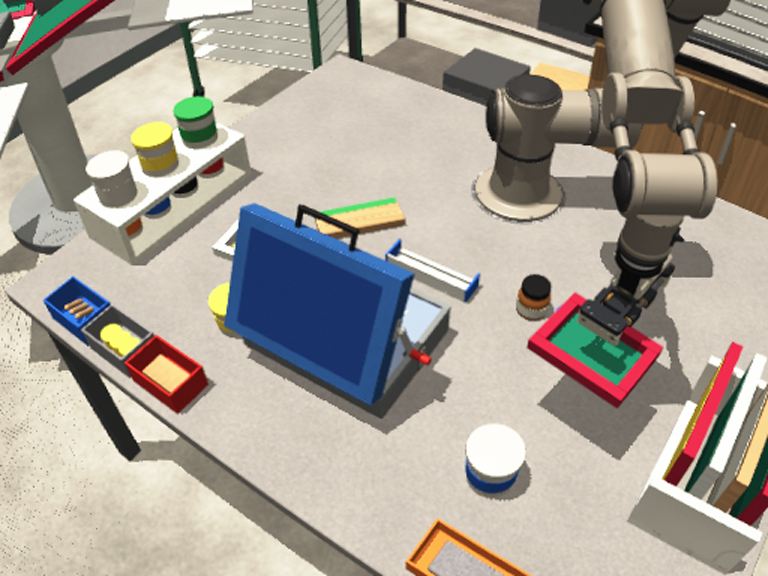

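Request:
carry_out --pt "-0.002 -0.03 0 0.002 -0.002 0.022" --pt "-0.002 -0.04 0 0.002 -0.002 0.022" --pt "-0.002 -0.045 0 0.002 -0.002 0.022" --pt "-0.002 -0.045 0 0.002 -0.002 0.022" --pt "-0.002 -0.045 0 0.002 -0.002 0.022"

```text
t: 15.45
tool_pos: [0.4257, 0.1903, 0.1865]
orientation: [-3.138, 0.019, 0.006]
force: [0.4, -0.9, -1.6]
width: 0.0196
```

Request:
carry_out --pt "0 -0.045 0 0 0 0.015" --pt "0 -0.045 0 0 0 0.015" --pt "0 -0.04 0 0 0 0.01" --pt "0 -0.03 0 0 0 0.01" --pt "0 -0.02 0 0 0 0"

```text
t: 15.95
tool_pos: [0.4193, 0.0009, 0.1809]
orientation: [-3.138, -0.061, 0.023]
force: [0.5, 0.6, -3.1]
width: 0.0197
```

Run:
```python
from plan import *
plan(u2w([-.17,.001,.14]),ori(UYAW))
```

```text
t 15.95 pos [0.4193 0.0009 0.1809] u [-0.1826  0.0734  0.1809] F [ 0.5  0.6 -3.1] M [-0.05  0.19  0.11] w 0.0197 q [-0.18  0.21  1.85 -0.    1.1  -0.22]
n 2 row [0.0082, -0.0358, -0.0204, -0.0012, -0.0073, 0.0065] total [ 0.0164 -0.0717 -0.0409] [-0.002 -0.015  0.013]
```

Request:
carry_out --pt "0.004 -0.03 -0.005 0 -0.007 0.006" --pt "0.004 -0.025 -0.01 0 -0.007 0.006" --pt "0 -0.015 -0.01 0 0 0" --pt "0 0 -0.01 0 0 0" --pt "0 0 0 0 0 0"

```text
t: 16.45
tool_pos: [0.4232, -0.0744, 0.1397]
orientation: [-3.136, -0.072, 0.013]
force: [0.2, -0.2, -3.2]
width: 0.0197
```

Run:
```python
from plan import *
plan(u2w([-.066,.001,.12]),ori(UYAW))
a=manip.grab_frame("scene");save(a,"s5.png")
```

```text
t 16.45 pos [ 0.4232 -0.0744  0.1397] u [-0.1827 -0.0019  0.1397] F [ 0.2 -0.2 -3.2] M [-0.02  0.19  0.01] w 0.0197 q [-0.35  0.28  1.89  0.    0.98 -0.4 ]
n 3 row [0.0388, 0.003, -0.0066, -0.0015, -0.0029, 0.002] total [ 0.1164  0.009  -0.0197] [-0.004 -0.009  0.006]
```

View pics/s5.png

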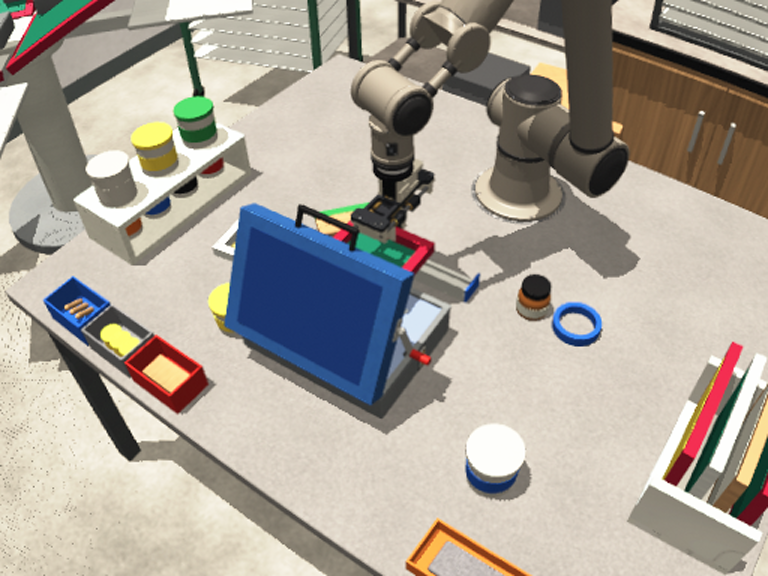

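Request:
carry_out --pt "0.025 0.002 -0.004 -0.001 -0.003 0.002" --pt "0.025 0.002 -0.004 -0.001 -0.003 0.002" --pt "0.022 0.001 -0.003 -0.001 -0.003 0.002" --pt "0 0 0 0 0 0"

```text
t: 16.9
tool_pos: [0.4971, -0.0674, 0.1292]
orientation: [-3.139, -0.085, -0.001]
force: [0.2, 0.5, -2.0]
width: 0.0198
```

Run:
```python
from plan import *
plan(u2w([-.066,.001,.115]),ori(UYAW))
a=manip.grab_frame("scene");save(a,"s6.png")
p=proj(a,[.423,-.074,.3]);print(p,[proj(a,[manip.get_state()["tool_pos"][0],-.072,z]).round().tolist() for z in(.3,.35,.4,.45)])
```

```text
t 16.9 pos [ 0.4971 -0.0674  0.1292] u [-0.1085  0.0012  0.1292] F [ 0.2  0.5 -2. ] M [-0.14  0.2  -0.02] w 0.0198 q [-0.29  0.4   1.73  0.    1.01 -0.34]
n 1 row [0.0425, 0.002, -0.0142, -0.0013, 0.0004, -0.0023] total [ 0.0425  0.002  -0.0142] [-0.001  0.    -0.002]
[[261.8142451  113.51873691]] [[[247.0, 128.0]], [[246.0, 113.0]], [[246.0, 97.0]], [[245.0, 80.0]]]
```

View pics/s6.png

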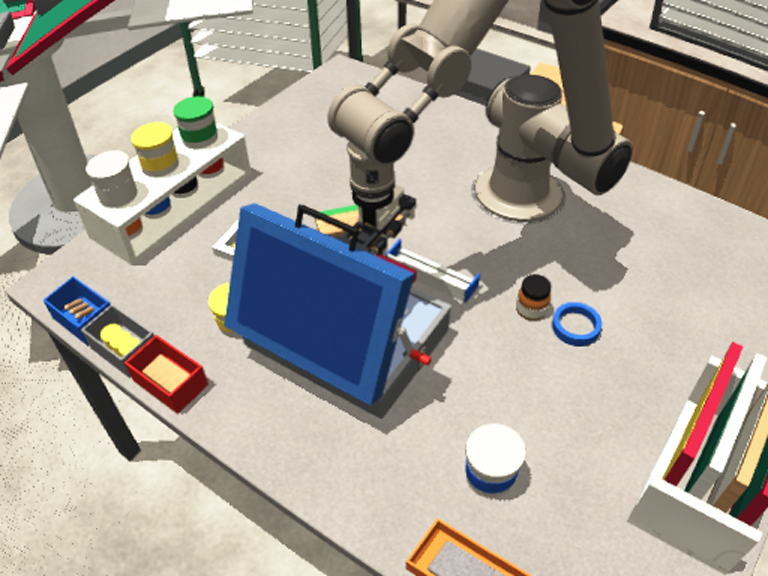

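Request:
carry_out --pt "0.015 0.001 -0.005 0 0 -0.002" --pt "0.014 0 -0.005 0 0 0" --pt "0.011 0 -0.005 0 0 0" --pt "0 0 0 0 0 0"

```text
t: 17.35
tool_pos: [0.5338, -0.0646, 0.1141]
orientation: [-3.138, -0.086, 0.007]
force: [-0.7, -0.2, -2.3]
width: 0.0197
```

Run:
```python
from plan import *
plan(u2w([-.065,.001,.085]),ori(UYAW))
```

```text
t 17.35 pos [ 0.5338 -0.0646  0.1141] u [-0.0717  0.0022  0.1141] F [-0.7 -0.2 -2.3] M [-0.14  0.22 -0.  ] w 0.0197 q [-0.26  0.48  1.64  0.    1.02 -0.32]
n 1 row [0.0067, -0.0008, -0.0291, -0.0022, -0.0048, -0.0025] total [ 0.0067 -0.0008 -0.0291] [-0.002 -0.005 -0.003]
```

Request:
carry_out --pt "0.005 -0.001 -0.008 -0.002 -0.005 -0.002" --pt "0 0 -0.009 0 0 0" --pt "0 0 -0.007 0 0 0" --pt "0 0 0 0 0 0"

```text
t: 17.75
tool_pos: [0.5368, -0.0653, 0.088]
orientation: [-3.14, -0.082, 0.003]
force: [0.1, 0.6, -2.4]
width: 0.0199
```

Run:
```python
from plan import *
plan(u2w([-.065,.001,.085]),ori(UYAW))
```

```text
t 17.75 pos [ 0.5368 -0.0653  0.088 ] u [-0.0687  0.0013  0.088 ] F [ 0.1  0.6 -2.4] M [-0.09  0.19  0.01] w 0.0199 q [-0.26  0.52  1.66  0.    0.96 -0.32]
n 1 row [0.0037, -0.0001, -0.003, -0.0006, -0.0019, -0.0005] total [ 0.0037 -0.0001 -0.003 ] [-0.001 -0.002 -0.   ]
```

Request:
carry_out --pt "0.004 0 -0.002 0 -0.002 0" --pt "0.001 0 -0.003 0 0 0" --pt "0 0 -0.002 0 0 0"

```text
t: 18.05
tool_pos: [0.5417, -0.0654, 0.0839]
orientation: [-3.14, -0.083, -0.001]
force: [-10.1, 2.1, 22.8]
width: 0.0197
```

Run:
```python
from plan import *
plan(u2w([-.065,.001,.085]),ori(UYAW))
```

```text
t 18.05 pos [ 0.5417 -0.0654  0.0839] u [-0.0638  0.0009  0.0839] F [-10.1   2.1  22.8] M [ 0.28  1.9  -0.  ] w 0.0197 q [-0.26  0.53  1.65  0.    0.96 -0.31]
n 1 row [-0.0012, 0.0, 0.0011, -0.0001, 0.0004, -0.0006] total [-0.0012  0.      0.0011] [-0.     0.    -0.001]
```

Request:
carry_out --pt "0 0 0.0003 0 0 0" --pt "0 0 0 0 0 0"

```text
t: 18.25
tool_pos: [0.5424, -0.0655, 0.0855]
orientation: [3.14, 0.083, 0.004]
force: [0.2, 0.2, -2.5]
width: 0.0196
```

Request:
carry_out --pt "0 0 0 0 0 0" --pt "0 0 0 0 0 0" --pt "0 0 0 0 0 0" --pt "0 0 0 0 0 0" --gripper 0.42

```text
t: 18.65
tool_pos: [0.5438, -0.0659, 0.086]
orientation: [3.139, 0.082, 0.009]
force: [-0.8, -0.2, -0.1]
width: 0.0383
```

Run:
```python
from plan import *
plan(u2w([-.065,.001,.085]),ori(UYAW))
```

```text
t 18.65 pos [ 0.5438 -0.0659  0.086 ] u [-0.0618  0.0003  0.086 ] F [-0.8 -0.2 -0.1] M [-0.12  0.   -0.05] w 0.0383 q [-0.26  0.53  1.65  0.    0.96 -0.31]
n 1 row [-0.0032, 0.0005, -0.001, 0.0011, 0.0057, -0.0004] total [-0.0032  0.0005 -0.001 ] [ 0.001  0.006 -0.   ]
```

Request:
carry_out --pt "-0.001 0 0.008 0 0.004 0" --pt "-0.001 0 0.013 0 0 0" --pt "0 0 0.013 0 0 0" --pt "-0.003 0 0.013 0 0 0" --pt "-0.02 0 0.01 0 0 0"

```text
t: 19.15
tool_pos: [0.5193, -0.0661, 0.1472]
orientation: [3.139, 0.083, 0.003]
force: [-0.8, -0.6, 0.2]
width: 0.0386
```

Request:
carry_out --pt "-0.03 0 0.01 0 0 0" --pt "-0.04 0 0.01 0 0 0" --pt "-0.04 0.01 0.02 0 0 0" --pt "-0.02 0.03 0.03 0 0 0" --pt "0 0.04 0.03 0 0 0"

```text
t: 19.65
tool_pos: [0.3812, 0.013, 0.2526]
orientation: [3.138, 0.073, 0.003]
force: [1.8, -0.4, -0.1]
width: 0.0387
```

Run:
```python
from plan import *
plan(u2w([-.165,.15,.25]),ori(UYAW))
a=manip.grab_frame("scene");b=manip.grab_frame("top");save(a,"s7.png");save(b,"t7.png")
for q in ["knob","bracket_pivot","frame_center","handle"]:
    r=[]
    for f in (a,b):
        m=manip.mark_of(q,f); r.append([(np.round(x["xy"],1).tolist(),round(x["score"],2)) for x in m[:2]])
    print(q,r, end=' ')
    if r[0] and r[1]:
        X,e=tri(a,r[0][0][0],b,r[1][0][0]); print(X.round(4),w2u(X).round(4),e)
```

```text
t 19.65 pos [0.3812 0.013  0.2526] u [-0.22    0.0875  0.2526] F [ 1.8 -0.4 -0.1] M [-0.07 -0.02 -0.03] w 0.0387 q [-0.17  0.05  1.83 -0.    1.26 -0.21]
n 2 row [0.0258, 0.0326, -0.0013, 0.0014, 0.0011, 0.0028] total [ 0.0517  0.0653 -0.0026] [0.003 0.002 0.006]
knob [[([278.8, 240.7], 0.73)], [([274.2, 248.4], 0.54), ([218.1, 154.8], 0.43)]] [ 0.342  -0.045  -0.3524] [-0.2622  0.0316 -0.3524] 0.01656987022639915
bracket_pivot [[([283.1, 233.9], 0.45)], [([233.2, 178.2], 0.54)]] [0.5788 0.0987 0.0524] [-0.0182  0.1629  0.0524] 0.01484001725118737
frame_center [[], [([284.8, 168.9], 0.68)]] handle [[([216.4, 148.3], 0.96)], [([290.5, 143.3], 0.94)]] [ 0.6292 -0.0635  0.3287] [ 0.0236 -0.0017  0.3287] 0.0025027989331729617
```

View pics/s7.png

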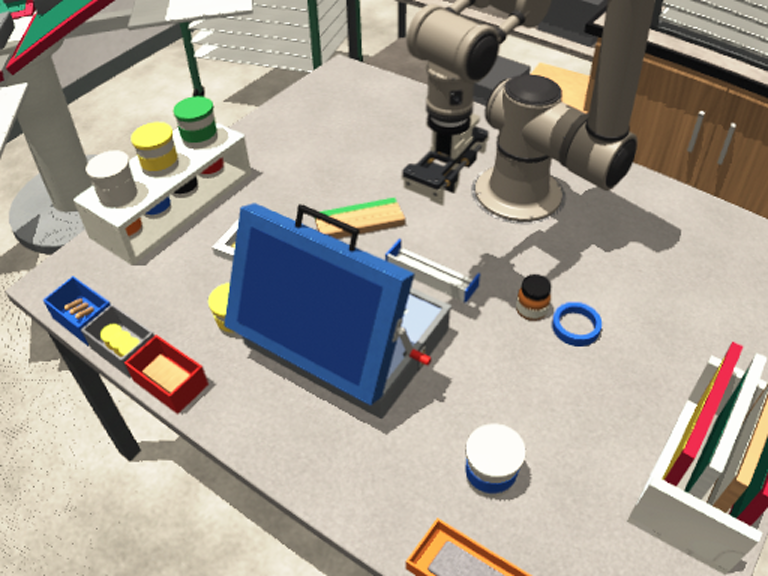

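View pics/t7.png

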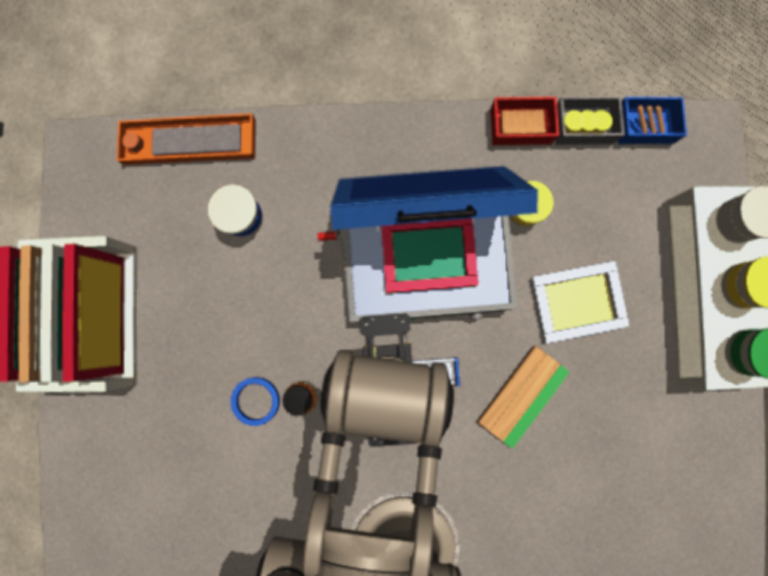

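```bash
cat > knob.py <<'E'
from plan import *
def redcen(f,guess,r=22):
    hsv=cv2.cvtColor(f["img"],cv2.COLOR_RGB2HSV).astype(int)
    m=((hsv[...,0]>165)|(hsv[...,0]<8))&(hsv[...,1]>140)&(hsv[...,2]>70)
    yy,xx=np.mgrid[:384,:512]; m&=(np.hypot(xx-guess[0],yy-guess[1])<r)
    return np.array([xx[m].mean(),yy[m].mean()]),m.sum(),(xx[m].min(),xx[m].max(),yy[m].min(),yy[m].max())
if __name__=="__main__":
    a=manip.grab_frame("scene");b=manip.grab_frame("top")
    pa=redcen(a,(280,237));pb=redcen(b,(218,157.5),12);print(pa,pb)
    X,e=tri(a,pa[0],b,pb[0]);print("knob",X.round(4),w2u(X).round(4),e)
    for p in ((386,293),(477,287)): print(w2u(atz(b,np.array(p)/1.5-.17,.1)).round(4))
    for p in ((350,325),(512,308)): print("case",w2u(atz(b,np.array(p)/1.5-.17,.083)).round(4))
    ims=[]
    for f,c in ((a,(280,230)),(b,(218,165))):
        ims.append(cv2.resize(f["img"][c[1]-45:c[1]+45,c[0]-32:c[0]+32,::-1],None,fx=6,fy=6,interpolation=cv2.INTER_CUBIC))
    cv2.imwrite("pics/k1.png",np.hstack(ims))
E
python3 knob.py
```

```text
(array([279.86904762, 237.6547619 ]), np.int64(84), (np.int64(273), np.int64(286), np.int64(233), np.int64(242))) (array([217.5       , 157.06896552]), np.int64(58), (np.int64(212), np.int64(223), np.int64(155), np.int64(159)))
knob [0.6364 0.1319 0.1223] [0.041  0.1931 0.1223] 0.002090554297062934
[-0.0752  0.0874  0.1   ]
[-0.0776 -0.089   0.1   ]
case [-0.1311  0.1627  0.083 ]
case [-0.1231 -0.1567  0.083 ]
```

View pics/k1.png

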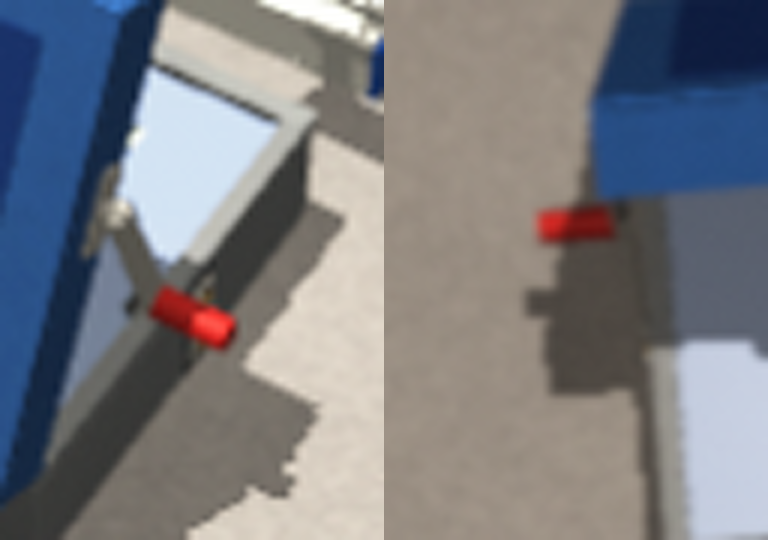

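Run:
```python
from plan import *
a=manip.grab_frame("scene");b=manip.grab_frame("top")
out=[]
for n,g in (("s0.png",(303,216)),("t0.png",(223,209))):
    im=cv2.imread("pics/"+n); im=cv2.resize(im[int(g[1]*1.5)-40:int(g[1]*1.5)+40,int(g[0]*1.5)-40:int(g[0]*1.5)+40],None,fx=4.6,fy=4.6,interpolation=cv2.INTER_CUBIC); out.append(im)
cv2.imwrite("pics/k0.png",np.hstack(out))
A=cv2.resize(cv2.imread("pics/s0.png")[:,:,::-1],(512,384),interpolation=cv2.INTER_AREA)
B=cv2.resize(cv2.imread("pics/t0.png")[:,:,::-1],(512,384),interpolation=cv2.INTER_AREA)
from knob import redcen
for I,f,g in((A,a,(305,217)),(B,b,(223,210))):
    c,n,bb=redcen(dict(img=I),g,14);print(c,n,bb)
    # intersect ray with vertical plane u y=const for visible centre, several
    o,d=ray(f,c); ou=w2u(o); du=w2u(o+d)-ou
    for y in (.19,.2,.21): 
        k=(y-ou[1])/du[1]; print(y,(ou+k*du).round(4))
```

```text
[305.25423729 216.22033898] 59 (np.int64(299), np.int64(311), np.int64(212), np.int64(220))
0.19 [-0.1143  0.19    0.0488]
0.2 [-0.0922  0.2     0.0779]
0.21 [-0.07   0.21   0.107]
[223.71186441 208.93220339] 59 (np.int64(218), np.int64(229), np.int64(206), np.int64(211))
0.19 [-0.1063  0.19    0.0713]
0.2 [-0.1024  0.2    -0.0291]
0.21 [-0.0985  0.21   -0.1295]
```

View pics/k0.png

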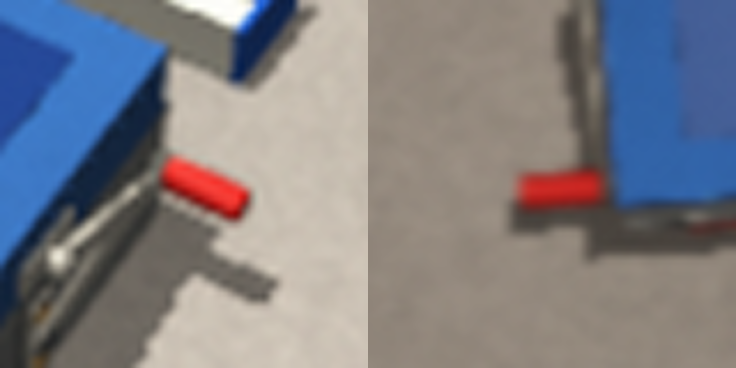

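Run:
```python
from plan import *
plan(u2w([-.06,.24,.26]),ori(UYAW,0,-.35))
```

```text
t 20.35 pos [0.3841 0.0126 0.2504] u [-0.2172  0.0871  0.2504] F [-0.5 -0.3  0.1] M [-0.11  0.03  0.04] w 0.0383 q [-0.17  0.06  1.82 -0.    1.26 -0.21]
n 5 row [0.0298, 0.0322, 0.0019, -0.0694, -0.0032, 0.0005] total [0.149  0.1609 0.0096] [-0.347 -0.016  0.003]
```

Request:
carry_out --pt "0.03 0.032 0.005 -0.07 -0.004 0" --pt "0.03 0.032 0.005 -0.07 -0.004 0" --pt "0.03 0.032 0.005 -0.07 -0.004 0" --pt "0.03 0.032 0.005 -0.07 -0.004 0" --pt "0.03 0.032 0.005 -0.07 0 0" --gripper 0.43

```text
t: 20.85
tool_pos: [0.5375, 0.1697, 0.2769]
orientation: [2.774, 0.04, 0.02]
force: [1.1, -1.0, 1.0]
width: 0.0394
```

Run:
```python
from plan import *
plan(u2w([.041,.235,.21]),ori(UYAW,0,-.35))
```

```text
t 20.85 pos [0.5375 0.1697 0.2769] u [-0.0558  0.236   0.2769] F [ 1.1 -1.   1. ] M [ 0.06  0.01 -0.05] w 0.0394 q [ 0.36  0.47  1.25 -0.35  1.54  0.37]
n 3 row [0.0322, 0.0014, -0.0223, 0.0058, 0.0032, 0.0072] total [ 0.0967  0.0041 -0.0669] [0.018 0.01  0.022]
```

Request:
carry_out --pt "0.03 0.0015 -0.018 0.006 0.003 0.007" --pt "0.03 0.0015 -0.018 0.006 0.003 0.007" --pt "0.027 0.001 -0.018 0.006 0.003 0.007" --pt "0 0 0 0 0 0"

```text
t: 21.25
tool_pos: [0.6296, 0.1824, 0.216]
orientation: [2.79, 0.088, 0.013]
force: [-1.3, -1.0, -1.9]
width: 0.0392
```

Run:
```python
from plan import *
plan(u2w([.041,.222,.175]),ori(UYAW,0,-.35))
a=manip.grab_frame("scene");b=manip.grab_frame("top")
ims=[]
for f,c in ((a,(290,215)),(b,(210,150))):
    im=cv2.resize(f["img"][c[1]-75:c[1]+75,c[0]-50:c[0]+50,::-1],None,fx=4,fy=4,interpolation=cv2.INTER_CUBIC)
    for y in (.179,.197,.215):
        p=proj(f,u2w([.041,y,.122]))[0]; p=((p-[c[0]-50,c[1]-75])*4+1.5).astype(int); cv2.circle(im,tuple(int(v) for v in p),2,(0,255,255),-1)
    ims.append(im)
cv2.imwrite("pics/k2.png",np.hstack(ims))
```

```text
t 21.25 pos [0.6296 0.1824 0.216 ] u [0.0368 0.2438 0.216 ] F [-1.3 -1.  -1.9] M [ 0.07  0.12 -0.04] w 0.0392 q [ 0.33  0.67  1.05 -0.34  1.52  0.3 ]
n 2 row [0.0027, -0.0108, -0.0205, 0.0001, -0.0011, -0.0054] total [ 0.0053 -0.0216 -0.041 ] [ 0.    -0.002 -0.011]
```

View pics/k2.png

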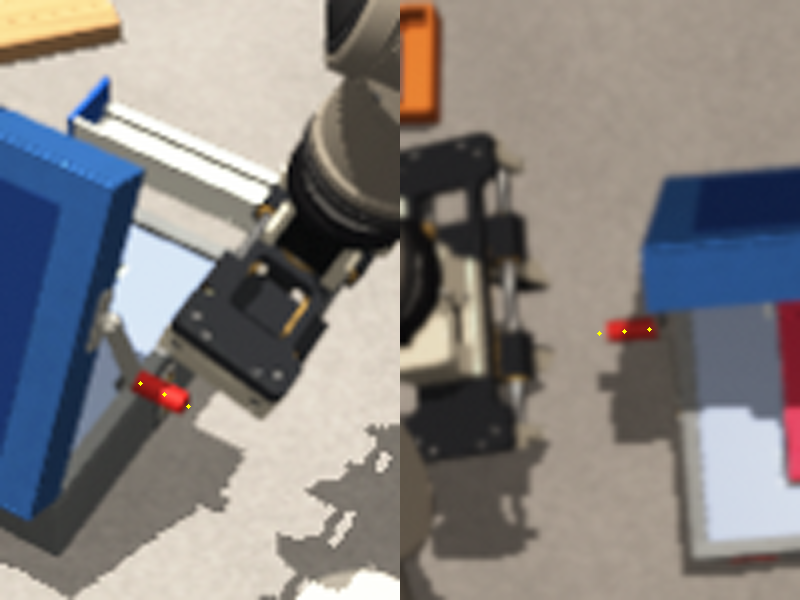

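Request:
carry_out --pt "0.004 -0.012 -0.014 0 -0.002 -0.005" --pt "0.003 -0.013 -0.017 0 0 -0.005" --pt "0 0 -0.01 0 0 0" --pt "0 0 0 0 0 0"

```text
t: 21.75
tool_pos: [0.6336, 0.1583, 0.1835]
orientation: [2.793, 0.072, 0.027]
force: [0.5, 0.3, 0.2]
width: 0.0392
```

Run:
```python
from plan import *
plan(u2w([.041,.195,.110]),ori(UYAW,0,-.35),.012)
```

```text
t 21.75 pos [0.6336 0.1583 0.1835] u [0.0396 0.2195 0.1835] F [0.5 0.3 0.2] M [ 0.1   0.06 -0.04] w 0.0392 q [ 0.29  0.68  1.13 -0.34  1.42  0.31]
n 7 row [0.0004, -0.0035, -0.0105, -0.0004, 0.0014, -0.0001] total [ 0.0027 -0.0244 -0.0735] [-0.003  0.01  -0.001]
```

Request:
carry_out --pt "0 -0.004 -0.012 0 0.002 0" --pt "0 -0.004 -0.012 0 0.002 0" --pt "0 -0.004 -0.012 0 0.002 0" --pt "0 0 0 0 0 0"

```text
t: 22.15
tool_pos: [0.6332, 0.1471, 0.1478]
orientation: [2.795, 0.075, 0.024]
force: [0.3, -0.7, -0.3]
width: 0.0396
```

Run:
```python
from plan import *
plan(u2w([.041,.195,.110]),ori(UYAW,0,-.35),.012)
a=manip.grab_frame("scene");b=manip.grab_frame("top")
ims=[]
for f,c in ((a,(280,225)),(b,(218,150))):
    ims.append(cv2.resize(f["img"][c[1]-50:c[1]+50,c[0]-33:c[0]+33,::-1],None,fx=6,fy=6,interpolation=cv2.INTER_CUBIC))
cv2.imwrite("pics/k3.png",np.hstack(ims))
```

```text
t 22.15 pos [0.6332 0.1471 0.1478] u [0.0386 0.2084 0.1478] F [ 0.3 -0.7 -0.3] M [0.12 0.07 0.04] w 0.0396 q [ 0.27  0.7   1.19 -0.35  1.34  0.32]
n 4 row [0.0008, -0.0033, -0.0094, -0.0011, 0.0018, -0.0007] total [ 0.0031 -0.0132 -0.0378] [-0.004  0.007 -0.003]
```

View pics/k3.png

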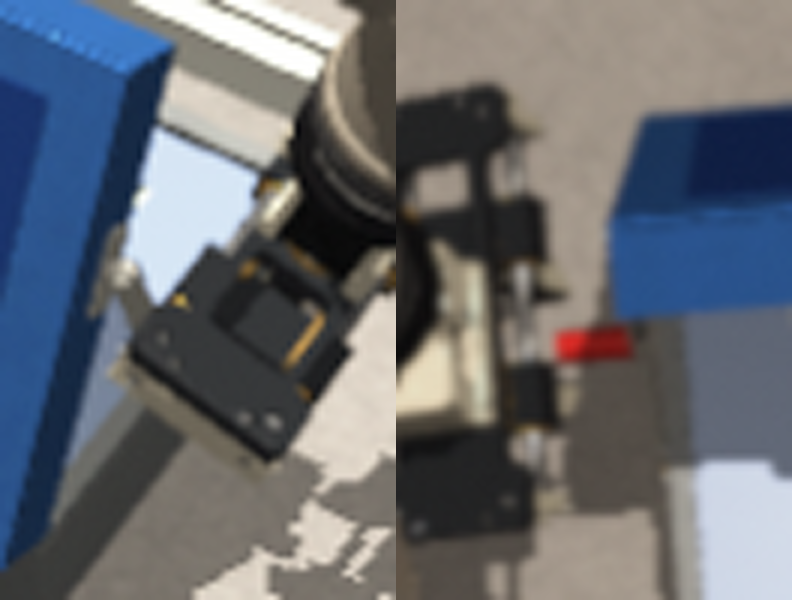

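Request:
carry_out --pt "0 -0.004 -0.012 0 0.002 0" --pt "0 -0.004 -0.012 0 0.002 0" --pt "0 -0.003 -0.01 0 0.002 0" --pt "0 0 0 0 0 0"

```text
t: 22.65
tool_pos: [0.6344, 0.136, 0.1132]
orientation: [2.796, 0.076, 0.021]
force: [0.3, 0.2, 0.7]
width: 0.0393
```

Run:
```python
from plan import *
plan(u2w([.039,.195,.110]),ori(UYAW,0,-.35),.012)
a=manip.grab_frame("scene");b=manip.grab_frame("top")
ims=[]
for f,c in ((a,(280,225)),(b,(218,150))):
    ims.append(cv2.resize(f["img"][c[1]-50:c[1]+50,c[0]-33:c[0]+33,::-1],None,fx=6,fy=6,interpolation=cv2.INTER_CUBIC))
cv2.imwrite("pics/k4.png",np.hstack(ims))
```

```text
t 22.65 pos [0.6344 0.136  0.1132] u [0.0392 0.1972 0.1132] F [0.3 0.2 0.7] M [0.14 0.14 0.02] w 0.0393 q [ 0.26  0.73  1.24 -0.36  1.26  0.33]
n 1 row [-0.0001, -0.0022, -0.0032, -0.0054, 0.0048, -0.0033] total [-0.0001 -0.0022 -0.0032] [-0.005  0.005 -0.003]
```

View pics/k4.png

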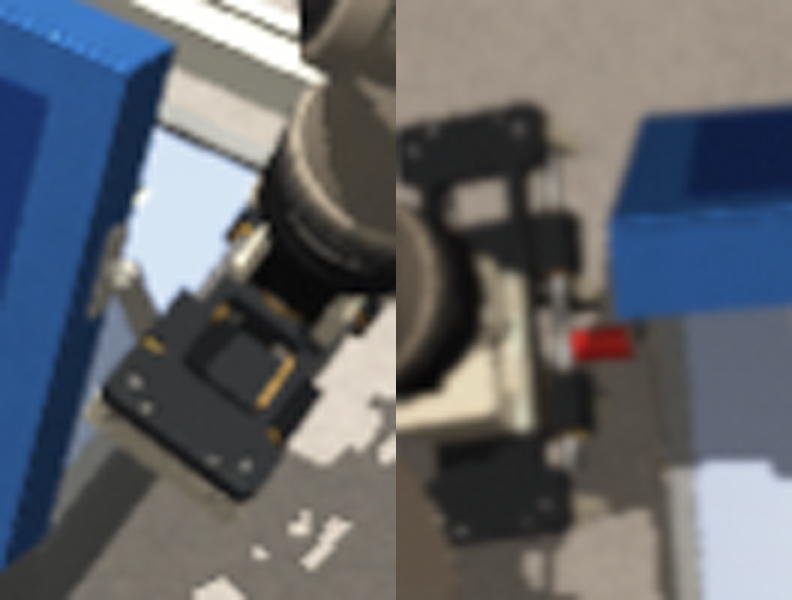

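Request:
carry_out --pt "-0.001 -0.001 -0.004 -0.004 0.004 -0.002" --pt "0 0 0 0 0 0" --gripper 0.26

```text
t: 22.95
tool_pos: [0.6346, 0.1357, 0.1114]
orientation: [2.793, 0.074, 0.02]
force: [0.1, 0.4, 0.7]
width: 0.0277
```

Request:
carry_out --pt "0 0 0 0 0 0" --pt "0 0 0 0 0 0"

```text
t: 23.15
tool_pos: [0.6349, 0.136, 0.1119]
orientation: [2.793, 0.074, 0.021]
force: [-0.1, -0.5, 0.2]
width: 0.0238
```

Request:
carry_out --pt "0 0 -0.0005 0 0 0" --pt "0 0 0 0 0 0" --gripper 0.21

```text
t: 23.35
tool_pos: [0.6352, 0.1362, 0.1118]
orientation: [2.793, 0.074, 0.023]
force: [0.2, -0.2, -0.6]
width: 0.0197
```

Request:
carry_out --pt "-0.001 0 0 0 0 0" --pt "0 0 0 0 0 0" --gripper 0.0

```text
t: 23.55
tool_pos: [0.6354, 0.1363, 0.1127]
orientation: [2.793, 0.074, 0.028]
force: [0.3, 0.2, -2.4]
width: 0.015
```

```bash
python3 - <<'E'
from plan import *
plan(u2w([.039,.195,.110]),ori(UYAW,0,-.35),.012)
s=manip.get_state();R=Ro.from_rotvec(s["orientation"]); print(R.apply([0,0,1]),R.apply([1,0,0]))
E
python3 knob.py | head -0
python3 - <<'E'
import sys; sys.path.insert(0,'.')
E
```

```text
t 23.55 pos [0.6354 0.1363 0.1127] u [0.0402 0.1975 0.1127] F [ 0.3  0.2 -2.4] M [ 0.21  0.03 -0.01] w 0.015 q [ 0.26  0.73  1.24 -0.36  1.26  0.33]
n 1 row [-0.0011, -0.0025, -0.0027, -0.0029, 0.01, -0.0027] total [-0.0011 -0.0025 -0.0027] [-0.003  0.01  -0.003]
[ 0.02814674 -0.33969082 -0.9401159 ] [0.99845197 0.05469011 0.0101322 ]knob.py:6: RuntimeWarning: Mean of empty slice.
  return np.array([xx[m].mean(),yy[m].mean()]),m.sum(),(xx[m].min(),xx[m].max(),yy[m].min(),yy[m].max())
  ret = ret.dtype.type(ret / rcount)
Traceback (most recent call last):
  File "knob.py", line 9, in <module>
    pa=redcen(a,(280,237));pb=redcen(b,(218,157.5),12);print(pa,pb)
  File "knob.py", line 6, in redcen
    return np.array([xx[m].mean(),yy[m].mean()]),m.sum(),(xx[m].min(),xx[m].max(),yy[m].min(),yy[m].max())
                                                          ~~~~~~~~~^^
ValueError: zero-size array to reduction operation minimum which has no identity
```

```bash
cat > arc.py <<'E'
from plan import *
import json,os
from scipy.optimize import least_squares
step=float(sys.argv[1]); n=int(sys.argv[2]); r=.0945
s=manip.get_state(); u=w2u(s["tool_pos"]); L=json.load(open("arc.json")) if os.path.exists("arc.json") else []
L.append([u[0],u[2]]); json.dump(L,open("arc.json","w"))
A=np.array(L); p0=A[0]-r*np.array([np.cos(.953),np.sin(.953)])
f=lambda p: np.r_[(np.hypot(A[:,0]-p[0],A[:,1]-p[1])-r)/.0007,(p-p0)/.006]
P=least_squares(f,p0).x
d=A[-1]-P; phi=np.arctan2(d[1],d[0])
F=s["force"]; c,sn=np.cos(UYAW),np.sin(UYAW); Fu=np.array([c*F[0]+sn*F[1],F[2]]); t=np.array([-np.sin(phi),np.cos(phi)]); rr=np.array([np.cos(phi),np.sin(phi)])
print("t",round(s["t"],2),"u",u.round(4),"P",P.round(4),"P0",p0.round(4),"phi",round(np.degrees(phi),1),"rerr",round(np.hypot(*d)-r,4),"Ftan",round(Fu@t,1),"Frad",round(Fu@rr,1),"F",F.round(1),"w",round(s["width"],4))
x=A[-1]
# yaw/tilt correction totals
R0=Ro.from_rotvec(s["orientation"]);R=ori(UYAW,0,-.35);R=min([R,R*Ro.from_euler('z',np.pi)],key=lambda q:(q*R0.inv()).magnitude())
print("ori corr",(R*R0.inv()).as_rotvec().round(3),"q",s["joint_positions"].round(2))
for i in range(1,n+1):
    a=phi+step*i/r; y=P+r*np.array([np.cos(a),np.sin(a)]); dd=y-x; x=y
    print([round(float(v),4) for v in (c*dd[0],sn*dd[0],dd[1])])
E
rm -f arc.json; python3 arc.py .004 4
```

```text
t 23.65 u [0.0402 0.1975 0.1126] P [-0.0145  0.0356] P0 [-0.0145  0.0356] phi 54.6 rerr 0.0 Ftan -0.6 Frad 1.6 F [1.4 0.1 0.9] w 0.015
ori corr [-0.003  0.01  -0.003] q [ 0.26  0.73  1.24 -0.36  1.26  0.33]
[-0.0033, -0.0002, 0.0022]
[-0.0034, -0.0002, 0.0021]
[-0.0035, -0.0002, 0.002]
[-0.0036, -0.0002, 0.0018]
```

Request:
carry_out --pt "-0.0033 0 0.0022 0 0 0" --pt "-0.0033 0 0.0021 0 0 0"

```text
t: 23.85
tool_pos: [0.6291, 0.136, 0.1163]
orientation: [2.793, 0.074, 0.028]
force: [5.5, -0.6, -4.1]
width: 0.0151
```

```bash
python3 arc.py .004 4
```

```text
t 23.85 u [0.0339 0.1975 0.1163] P [-0.0138  0.0349] P0 [-0.0145  0.0356] phi 59.6 rerr -0.0002 Ftan -6.8 Frad -0.8 F [ 5.5 -0.6 -4.1] w 0.0151
ori corr [-0.003  0.01  -0.003] q [ 0.26  0.71  1.26 -0.36  1.25  0.34]
[-0.0034, -0.0002, 0.0021]
[-0.0036, -0.0002, 0.0018]
[-0.0036, -0.0002, 0.0016]
[-0.0037, -0.0002, 0.0015]
```

Request:
carry_out --pt "-0.0034 0 0.002 0 0 0" --pt "-0.0036 0 0.0018 0 0 0" --pt "-0.0036 0 0.0016 0 0 0"

```text
t: 24.15
tool_pos: [0.6169, 0.1353, 0.1213]
orientation: [2.792, 0.074, 0.024]
force: [3.4, -1.5, -2.9]
width: 0.015
```

```bash
python3 arc.py .005 5
```

```text
t 24.15 u [0.0216 0.1974 0.1213] P [-0.011  0.033] P0 [-0.0145  0.0356] phi 69.7 rerr -0.0003 Ftan -4.1 Frad -1.6 F [ 3.4 -1.5 -2.9] w 0.015
ori corr [-0.002  0.008 -0.003] q [ 0.26  0.69  1.29 -0.36  1.25  0.34]
[-0.0046, -0.0002, 0.0019]
[-0.0048, -0.0003, 0.0014]
[-0.0049, -0.0003, 0.0011]
[-0.0049, -0.0003, 0.0008]
[-0.005, -0.0003, 0.0006]
```

Request:
carry_out --pt "-0.0046 -0.0002 0.0018 0 0 0" --pt "-0.0048 -0.0002 0.0014 0 0 0" --pt "-0.0049 -0.0003 0.0011 0 0 0"

```text
t: 24.45
tool_pos: [0.6013, 0.1344, 0.1267]
orientation: [2.792, 0.074, 0.025]
force: [1.9, 0.7, -1.7]
width: 0.0149
```

```bash
python3 arc.py .006 5
```

```text
t 24.45 u [0.006  0.1974 0.1267] P [-0.0125  0.0339] P0 [-0.0145  0.0356] phi 78.7 rerr 0.0002 Ftan -2.3 Frad -1.3 F [ 1.9  0.7 -1.7] w 0.0149
ori corr [-0.001  0.008 -0.002] q [ 0.27  0.66  1.34 -0.36  1.24  0.35]
[-0.006, -0.0003, 0.0008]
[-0.006, -0.0003, 0.0006]
[-0.006, -0.0003, 0.0002]
[-0.006, -0.0003, -0.0001]
[-0.006, -0.0003, -0.0005]
```

Request:
carry_out --pt "-0.006 -0.0003 0.0008 0 0 0" --pt "-0.006 -0.0003 0.0006 0 0 0" --pt "-0.006 -0.0003 0.0002 0 0 0"

```text
t: 24.75
tool_pos: [0.5809, 0.1334, 0.1288]
orientation: [2.792, 0.074, 0.023]
force: [0.7, -1.1, -1.2]
width: 0.0151
```

```bash
python3 arc.py .006 5
```

```text
t 24.75 u [-0.0143  0.1974  0.1288] P [-0.0131  0.0341] P0 [-0.0145  0.0356] phi 90.8 rerr 0.0001 Ftan -0.6 Frad -1.2 F [ 0.7 -1.1 -1.2] w 0.0151
ori corr [-0.001  0.007 -0.002] q [ 0.28  0.62  1.4  -0.37  1.22  0.37]
[-0.006, -0.0003, -0.0004]
[-0.006, -0.0003, -0.0006]
[-0.0059, -0.0003, -0.001]
[-0.0058, -0.0003, -0.0014]
[-0.0057, -0.0003, -0.0018]
```

Request:
carry_out --pt "-0.006 -0.0003 -0.0004 0 0 0" --pt "-0.006 -0.0003 -0.0006 0 0 0" --pt "-0.0059 -0.0003 -0.001 0 0 0" --pt "-0.0058 -0.0003 -0.0014 0 0 0"

```text
t: 25.15
tool_pos: [0.5537, 0.132, 0.125]
orientation: [2.791, 0.073, 0.019]
force: [0.4, -2.5, -3.2]
width: 0.015
```

```bash
python3 arc.py .006 5;python3 - <<'E'
from plan import *
a=manip.grab_frame("scene");save(a,"s8.png")
E
```

```text
t 25.15 u [-0.0416  0.1974  0.125 ] P [-0.0137  0.0344] P0 [-0.0145  0.0356] phi 107.1 rerr 0.0003 Ftan 0.7 Frad -3.1 F [ 0.4 -2.5 -3.2] w 0.015
ori corr [-0.001  0.004 -0.001] q [ 0.29  0.59  1.48 -0.37  1.18  0.39]
[-0.0056, -0.0003, -0.0022]
[-0.0055, -0.0003, -0.0023]
[-0.0054, -0.0003, -0.0027]
[-0.0052, -0.0003, -0.003]
[-0.005, -0.0003, -0.0033]
```

View pics/s8.png

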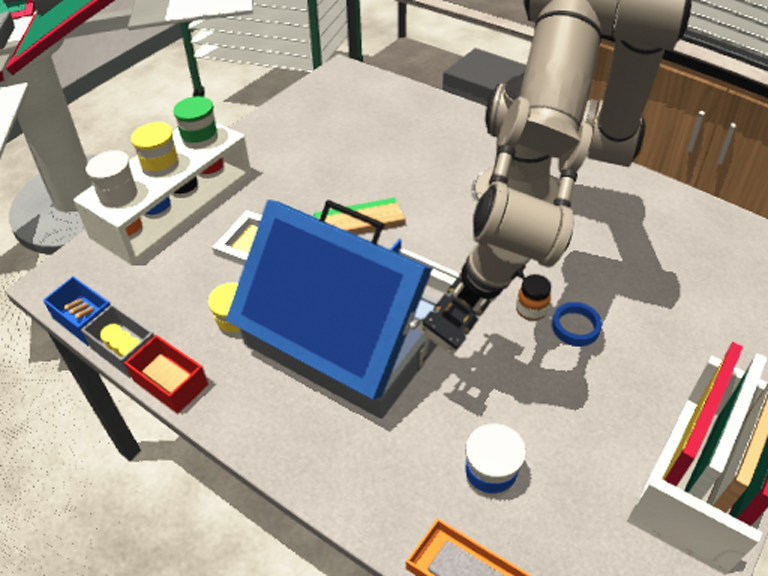

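Request:
carry_out --pt "-0.0056 -0.0003 -0.0022 0 0 0" --pt "-0.0055 -0.0003 -0.0023 0 0 0" --pt "-0.0054 -0.0003 -0.0027 0 0 0" --pt "-0.0052 -0.0003 -0.003 0 0 0"

```text
t: 25.6
tool_pos: [0.5282, 0.1307, 0.1128]
orientation: [2.791, 0.073, 0.014]
force: [0.3, -2.1, -5.7]
width: 0.0152
```

```bash
python3 arc.py .005 5
```

```text
t 25.6 u [-0.0671  0.1974  0.1128] P [-0.0139  0.0345] P0 [-0.0145  0.0356] phi 124.2 rerr 0.0002 Ftan 3.0 Frad -4.9 F [ 0.3 -2.1 -5.7] w 0.0152
ori corr [-0.     0.    -0.001] q [ 0.3   0.56  1.56 -0.38  1.13  0.42]
[-0.0039, -0.0002, -0.0031]
[-0.0039, -0.0002, -0.0031]
[-0.0037, -0.0002, -0.0033]
[-0.0035, -0.0002, -0.0035]
[-0.0034, -0.0002, -0.0037]
```

Request:
carry_out --pt "-0.0039 -0.0002 -0.0031 0 0 0" --pt "-0.0039 -0.0002 -0.0031 0 0 0" --pt "-0.0037 -0.0002 -0.0033 0 0 0" --pt "-0.0035 -0.0002 -0.0035 0 0 0"

```text
t: 26.0
tool_pos: [0.511, 0.1298, 0.0974]
orientation: [2.791, 0.074, 0.01]
force: [1.3, -2.0, -6.6]
width: 0.0151
```

```bash
python3 arc.py .005 5
```

```text
t 26.0 u [-0.0844  0.1974  0.0974] P [-0.0139  0.0345] P0 [-0.0145  0.0356] phi 138.2 rerr -0.0 Ftan 4.1 Frad -5.2 F [ 1.3 -2.  -6.6] w 0.0151
ori corr [-0.001 -0.002 -0.   ] q [ 0.3   0.56  1.62 -0.38  1.09  0.45]
[-0.0032, -0.0002, -0.0038]
[-0.003, -0.0002, -0.004]
[-0.0028, -0.0001, -0.0041]
[-0.0026, -0.0001, -0.0043]
[-0.0024, -0.0001, -0.0044]
```

Request:
carry_out --pt "-0.0032 -0.0002 -0.0038 0 0 0" --pt "-0.003 -0.0002 -0.004 0 0 0" --pt "-0.0028 -0.0001 -0.0041 0 0 0"

```text
t: 26.3
tool_pos: [0.5014, 0.1293, 0.0842]
orientation: [2.792, 0.074, 0.011]
force: [1.7, -1.7, -7.7]
width: 0.0149
```

```bash
python3 arc.py .004 5;python3 - <<'E'
from plan import *
a=manip.grab_frame("scene");b=manip.grab_frame("top")
ims=[]
for f,c in ((a,(290,200)),(b,(222,180))):
    ims.append(cv2.resize(f["img"][c[1]-70:c[1]+70,c[0]-50:c[0]+50,::-1],None,fx=4,fy=4,interpolation=cv2.INTER_CUBIC))
cv2.imwrite("pics/k5.png",np.hstack(ims))
E
```

```text
t 26.3 u [-0.094   0.1975  0.0842] P [-0.0138  0.0345] P0 [-0.0145  0.0356] phi 148.2 rerr -0.0002 Ftan 5.7 Frad -5.4 F [ 1.7 -1.7 -7.7] w 0.0149
ori corr [-0.001 -0.002 -0.001] q [ 0.31  0.57  1.66 -0.39  1.05  0.47]
[-0.0022, -0.0001, -0.0033]
[-0.0019, -0.0001, -0.0035]
[-0.0017, -0.0001, -0.0036]
[-0.0016, -0.0001, -0.0037]
[-0.0014, -0.0001, -0.0037]
```

View pics/k5.png

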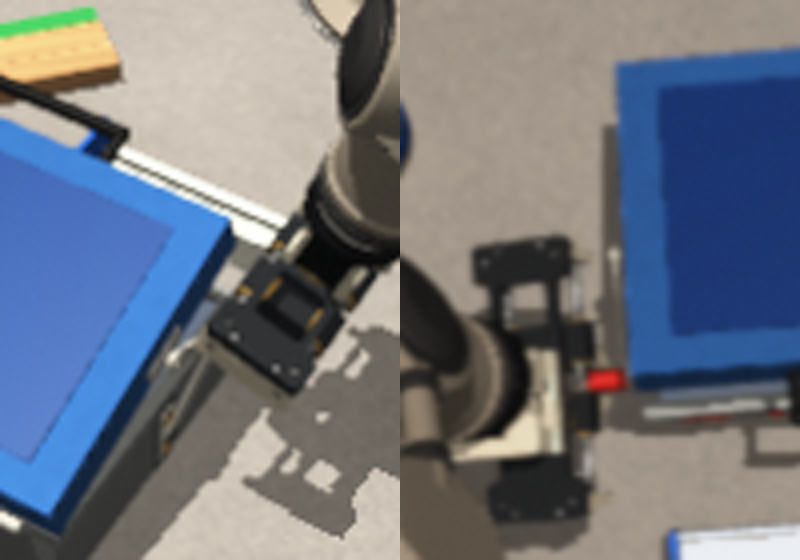

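Request:
carry_out --pt "-0.0022 0 -0.0033 0 0 0" --pt "-0.0019 0 -0.0035 0 0 0" --pt "-0.0017 0 -0.0036 0 0 0"

```text
t: 26.7
tool_pos: [0.4959, 0.1292, 0.0731]
orientation: [2.792, 0.074, 0.012]
force: [1.6, -3.2, -7.4]
width: 0.015
```

```bash
python3 arc.py .003 5
```

```text
t 26.7 u [-0.0995  0.1976  0.0731] P [-0.0137  0.0344] P0 [-0.0145  0.0356] phi 155.7 rerr -0.0004 Ftan 6.2 Frad -4.4 F [ 1.6 -3.2 -7.4] w 0.015
ori corr [-0.001 -0.001 -0.001] q [ 0.31  0.57  1.68 -0.4   1.02  0.49]
[-0.0016, -0.0001, -0.0026]
[-0.0011, -0.0001, -0.0028]
[-0.001, -0.0001, -0.0028]
[-0.0009, -0.0, -0.0029]
[-0.0008, -0.0, -0.0029]
```

Request:
carry_out --pt "-0.0016 0 -0.0026 0 0 0" --pt "-0.0011 0 -0.0028 0 0 0" --pt "-0.001 0 -0.0028 0 0 0"

```text
t: 27.0
tool_pos: [0.4927, 0.129, 0.0643]
orientation: [2.791, 0.074, 0.014]
force: [2.7, -3.1, -6.7]
width: 0.015
```

```bash
python3 arc.py .003 5;python3 - <<'E'
from plan import *
a=manip.grab_frame("scene");b=manip.grab_frame("top")
ims=[]
for f,c in ((a,(250,210)),(b,(260,200))):
    ims.append(cv2.resize(f["img"][c[1]-70:c[1]+70,c[0]-66:c[0]+66,::-1],None,fx=3,fy=3,interpolation=cv2.INTER_CUBIC))
cv2.imwrite("pics/k6.png",np.hstack(ims))
E
```

```text
t 27.0 u [-0.1026  0.1976  0.0643] P [-0.0135  0.0344] P0 [-0.0145  0.0356] phi 161.5 rerr -0.0005 Ftan 5.6 Frad -4.5 F [ 2.7 -3.1 -6.7] w 0.015
ori corr [-0.001  0.001 -0.001] q [ 0.31  0.58  1.7  -0.41  0.99  0.51]
[-0.0014, -0.0001, -0.0027]
[-0.0008, -0.0, -0.0029]
[-0.0007, -0.0, -0.0029]
[-0.0006, -0.0, -0.0029]
[-0.0005, -0.0, -0.003]
```

View pics/k6.png

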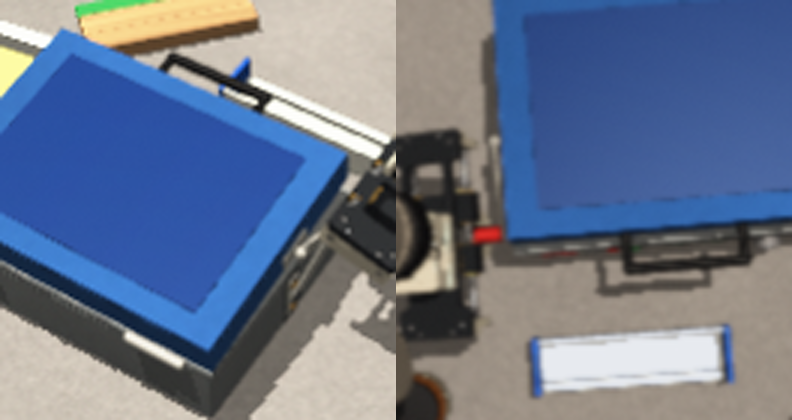

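Request:
carry_out --pt "-0.001 0 -0.0027 0 0 0" --pt "-0.0008 0 -0.0028 0 0 0" --pt "-0.0007 0 -0.0028 0 0 0"

```text
t: 27.4
tool_pos: [0.4906, 0.1289, 0.0557]
orientation: [2.791, 0.074, 0.016]
force: [1.7, -3.0, -6.5]
width: 0.0146
```

Request:
carry_out --pt "-0.0005 0 -0.0022 0 0 0" --pt "-0.0005 0 -0.0022 0 0 0"

```text
t: 27.6
tool_pos: [0.4899, 0.1289, 0.051]
orientation: [2.791, 0.074, 0.017]
force: [4.3, -4.8, -2.8]
width: 0.015
```

```bash
python3 arc.py .002 3
```

```text
t 27.6 u [-0.1055  0.1977  0.051 ] P [-0.0133  0.0344] P0 [-0.0145  0.0356] phi 169.8 rerr -0.0009 Ftan 2.1 Frad -4.4 F [ 4.3 -4.8 -2.8] w 0.015
ori corr [-0.001  0.003 -0.002] q [ 0.31  0.6   1.72 -0.42  0.96  0.53]
[-0.0012, -0.0001, -0.0018]
[-0.0003, -0.0, -0.002]
[-0.0002, -0.0, -0.002]
```

Request:
carry_out --pt "-0.0003 0 -0.0013 0 0 0"

```text
t: 27.7
tool_pos: [0.4901, 0.1289, 0.0504]
orientation: [2.791, 0.074, 0.019]
force: [1.0, -2.9, 5.4]
width: 0.015
```

```bash
python3 arc.py .002 3;python3 - <<'E'
from plan import *
a=manip.grab_frame("scene");b=manip.grab_frame("top")
ims=[]
for f,c in ((a,(250,210)),(b,(260,200))):
    ims.append(cv2.resize(f["img"][c[1]-70:c[1]+70,c[0]-66:c[0]+66,::-1],None,fx=3,fy=3,interpolation=cv2.INTER_CUBIC))
cv2.imwrite("pics/k7.png",np.hstack(ims))
E
```

```text
t 27.7 u [-0.1053  0.1976  0.0504] P [-0.0131  0.0344] P0 [-0.0145  0.0356] phi 170.2 rerr -0.001 Ftan -5.4 Frad 0.1 F [ 1.  -2.9  5.4] w 0.015
ori corr [-0.     0.004 -0.002] q [ 0.31  0.6   1.72 -0.42  0.96  0.53]
[-0.0013, -0.0001, -0.0018]
[-0.0003, -0.0, -0.002]
[-0.0002, -0.0, -0.002]
```

View pics/k7.png

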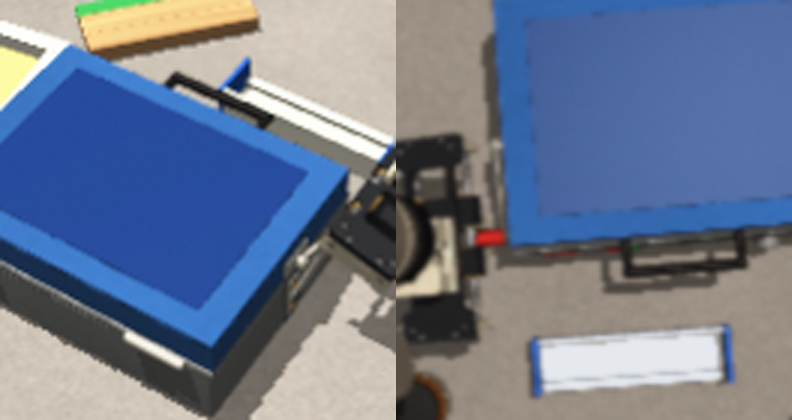

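Request:
carry_out --pt "0 0 0 0 0 0" --pt "0 0 0 0 0 0"

```text
t: 28.0
tool_pos: [0.4899, 0.129, 0.0511]
orientation: [2.791, 0.073, 0.019]
force: [2.5, -3.2, -4.0]
width: 0.0153
```

Run:
```python
from plan import *
a=manip.grab_frame("scene")
A=cv2.resize(cv2.imread("pics/s0.png")[:,:,::-1],(512,384),interpolation=cv2.INTER_AREA)
D=np.abs(a["img"].astype(int)-A).sum(2).astype(np.uint8)
x=np.hstack([a["img"][140:260,150:310],A[140:260,150:310]])[:,:,::-1]
cv2.imwrite("pics/c1.png",cv2.resize(x,None,fx=2.5,fy=2.5,interpolation=cv2.INTER_CUBIC))
print(manip.mark_of("handle",a)[:1], manip.get_state()["force"])
```

```text
[{'xy': [256.9, 174.3], 'score': 0.97}] [ 3.15980624 -3.58085366 -1.97519564]
```

View pics/c1.png

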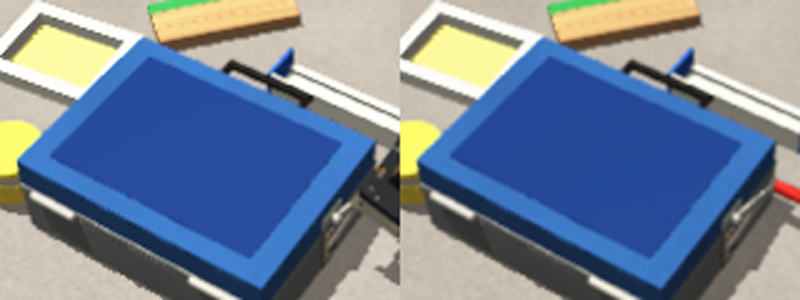

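Request:
carry_out --pt "0 0.0005 -0.0013 0 0 0"

```text
t: 28.2
tool_pos: [0.4903, 0.1292, 0.0502]
orientation: [2.79, 0.073, 0.02]
force: [1.6, -4.2, 7.8]
width: 0.0154
```

Request:
carry_out --pt "0 0 -0.0005 0 0 0" --pt "0 0 0 0 0 0" --pt "0 0 0 0 0 0" --gripper 0.4

```text
t: 28.5
tool_pos: [0.4901, 0.1305, 0.0496]
orientation: [2.793, 0.073, 0.021]
force: [0.2, 0.0, 0.1]
width: 0.0338
```

Run:
```python
from plan import *
plan(u2w([-.105,.225,.13]),ori(UYAW,0,-.35),.012)
```

```text
t 28.5 pos [0.4901 0.1305 0.0496] u [-0.1052  0.1992  0.0496] F [0.2 0.  0.1] M [0.13 0.05 0.01] w 0.0338 q [ 0.32  0.6   1.72 -0.42  0.96  0.53]
n 8 row [-0.0001, 0.0032, 0.01, -0.0003, 0.0007, -0.0002] total [-0.0011  0.0258  0.0804] [-0.002  0.005 -0.001]
```

Request:
carry_out --pt "0 0.004 0.01 0 0 0" --pt "0 0.005 0.012 0 0 0" --pt "0 0.006 0.015 0 0 0" --pt "0 0.008 0.02 0 0 0" --pt "0 0.01 0.025 0 0 0"

```text
t: 29.0
tool_pos: [0.4875, 0.1652, 0.1335]
orientation: [2.793, 0.074, 0.011]
force: [0.3, -0.7, -0.2]
width: 0.0367
```

Request:
carry_out --pt "0 0.02 0.035 0 0 0" --pt "-0.01 0.04 0.03 0 0 0" --pt "-0.02 0.04 0.03 0 0 0" --pt "-0.02 0.04 0.02 0 0 0" --pt "0 0 0 0 0 0"

```text
t: 29.5
tool_pos: [0.4375, 0.3074, 0.2559]
orientation: [2.802, 0.074, 0.021]
force: [0.3, -0.4, 0.5]
width: 0.0364
```

Run:
```python
from fit import *
save(a,"s9.png");save(b,"t9.png")
blue=lambda h:(h[...,0]>100)&(h[...,0]<128)&(h[...,1]>120)
A=cv2.resize(cv2.imread("pics/s0.png")[:,:,::-1],(512,384),interpolation=cv2.INTER_AREA)
B=cv2.resize(cv2.imread("pics/t0.png")[:,:,::-1],(512,384),interpolation=cv2.INTER_AREA)
for f,I,n in ((a,A,(225,195)),(b,B,(287,165))):
    m=msk(f,blue,n);m0=msk(dict(img=I),blue,n); print(m.sum(),m0.sum(),np.abs(m-m0).sum())
print([ (q,manip.mark_of(q,a)[:1]) for q in("handle","knob")]);print(manip.get_state()["tool_pos"],manip.get_state()["force"])
```

```text
8797.0 8695.0 102.0
9671.0 9671.0 14.0
[('handle', [{'xy': [256.6, 174.4], 'score': 0.92}]), ('knob', [{'xy': [305.0, 217.4], 'score': 0.66}])]
[0.43892561 0.30152911 0.25205037] [ 0.02514592 -0.7351845  -0.3428611 ]
```

View pics/s9.png

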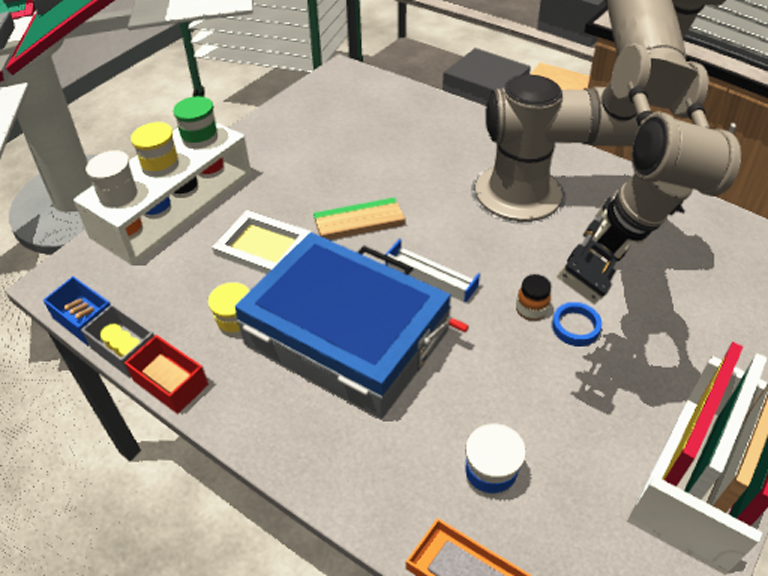

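View pics/t9.png

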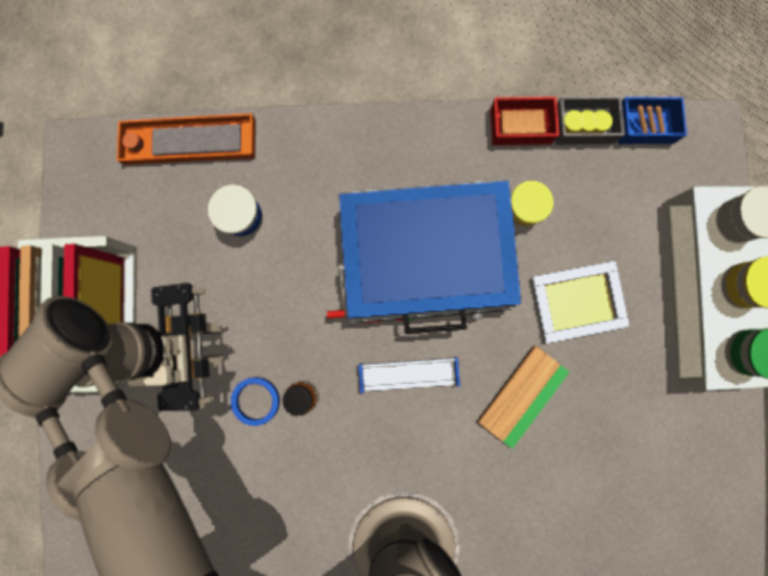

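```bash
python3 -c "
from rig import manip
print(manip.hand_in())"
```

```text
the job is handed in; nothing more can be done
None
```

I carried out every step and handed the job in at about 30 s of the 72 s limit. No verdict came back, so the results below are from my own checks.

- **Lid:** I raised it by the handle until the stay stopped it at about 1.16 rad. The pull peaked near 13.7 N, close to the 15 N limit. I then let it down about 5 mm until it stood locked on the stay, and released it.
- **Frame:** I set it on the glass; the top view put its centre about 6 mm in front of the middle and 1 mm to the side, square. Setting it down pressed at about 23 N for a moment. The gripper had come back up about 1.5 mm when I opened it, so the frame may have dropped that far.
- **Knob:** I gripped it, drew it forward through the straight and followed the arc down until the lid was shut. Forces along the way stayed below about 8 N.

**Last checks:**
- **Lid position:** the lid's outline matches the starting pictures. The top view differs by 14 of 9671 pixels. The scene view differs by 102, which I put down to comparing against a rescaled picture, because its pixel count equals the one first measured.
- **Handle mark:** in the scene picture it sits about 1 pixel higher than at the start, which I took as noise.
- **Bystanders and arm:** the bystanders look unmoved. The arm stands clear with almost no force on it.
- **Not checked:** I could not see the frame once the lid was shut. I did not measure the bracket directly, but the knob followed a circle about a fixed pivot to within 1 mm.

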